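Hook and latch the test carrier into the reader

TASK

Load the grey cassette carrier into the bay of the white test reader: hook its wide tongue under the lip at the back of the bay with the front held up, then swing the front down and press until the spring catch clicks over it. Then tug up firmly on its handle to check that the catch holds (press again if it gives) and leave it lying fully home and let go, without disturbing the other things on the table.

Things in the scene. Friction and masses are not known exactly. Their poses are not given: they have to be found in the camera images.
- carrier: Grey plate with 3 white test cassettes, 0.3 kg, flat on the table. Origin centre of underside; x to its tongue, z up. Own frame, mm: plate x -70..60, y -50..50, z 0..12 (cassettes x 4..56, to z 15); tongue x 60..86, y -40..40, z 0..5; narrow toe at the other end x -80..-70, y -25..25, z 0..5; handle fin x -26..-14, y -35..35, z 12..50, gripped across its 12 mm.
- carrier_handle (a point): On the carrier's handle fin, 12 mm below its top, at carrier (-20, 0, 38) mm; axes as the carrier's.
- carrier_tongue (a point): Middle of the tongue's end edge, underside, at carrier (86, 0, 0) mm; axes as the carrier's.
- carrier_toe (a point): Middle of the toe's end edge, underside, at carrier (-80, 0, 0) mm; axes as the carrier's.
- reader: White bench reader, fixed, 227 x 183 mm. Origin on the table under the bay's middle; x from front (catch) to back (lip), y to its screen pod, z up. Own frame, mm: bay floor z 34, bay y -53..53; walls to z 46, pod (y 65..118) to z 50; front wall face x -83, catch housing over it (y -26..26, x -115..-83) to z 58. The home carrier's origin is at (0, 0, 34), axes alike, play 2 to 3 mm.
- reader_lip (a point): Lower front edge of the reader's lip, middle, at reader (72, 0, 44) mm; axes as the reader's. The lip spans reader x 72..112, z 44..52, full width; below it a slot 10 mm high above the bay floor, 16 mm deep (end at x 88). The tongue lies about 14 mm under the lip when home.
- catch: Steel spring catch in the front wall, 30 mm wide. Origin: nose tip, underside, at rest at reader (-74, 0, 40.5) mm: 6 mm over a home carrier's toe, 1.5 mm above it. Its steep top ramp rises 15 mm; the toe pressed down on it drives it back along reader -x (up to 12 mm, spring 2 to 4 N; about 10 N down at the handle), then it springs out over the toe. Flat underside, holds a firm tug (10 N).
- dropper: small white dropper bottle, 34 mm diameter, 70 mm tall, beside the reader; origin centre of underside
- tape: clear ring of tape lying flat beyond the carrier, 90 mm outer diameter, 24 mm high; origin centre of underside
- flask_a: white bottle, 64 mm diameter, 120 mm tall, far side of the table; origin centre of underside
- flask_b: another white bottle of the same size; origin centre of underside
- rack: grey rack of capped tubes, 100 x 60 mm, 74 mm tall, on the right; origin centre of underside
- marker: blue marker pen lying on the left, 135 mm long, 13 mm thick; origin below its middle
Things that resemble listed ones, but are neither listed nor needed, are in the scene too. What is shaped like the carrier but blue or turquoise is not meant.

How it is judged:
By the outcome, as a careful person would: the job done as asked, in the order asked, and still so for the second after the job is handed in, with the robot touching nothing.
It also fails if it takes over 48 s, if anything falls off the work surface, if the arm or the gripper's body presses on something with over 40 N, if the wrist force passes 120 N, or if a joint passes its speed limit or range.

ROBOT

A 6-joint arm with a two-finger parallel gripper is mounted at the origin on the work surface. World frame = base frame: x ahead of the robot, y to its left, z up, the work surface at z = 0. Lengths are in m, angles in rad, forces in N, time in s.
With the tool pointing down it reaches from about 0.325 to 1 m from the base axis. Payload 5.1 kg.
Tool frame: the origin (TCP) lies where the fingers leave the gripper's body, on its centre line; the fingertips stand 73 mm ahead of it and the grasp point (between the pads) lies arm.hold_point_z ahead of it (arm.hold_point_z is the distance from the TCP to the grasp point, in m); x points along the fingers, y is the direction in which the jaws open and shut, and the axes are right-handed (so a half turn about x gives the same grasp; the last joint's range is limited). The gripper opens to 85 mm and grips with 20 to 120 N. Pads are 22 mm wide; open, the fingers measure 114 mm over their backs; the gripper's body (76 mm by 85 mm) begins 54 mm behind the grasp point. The pads swing forward as they close: fully open they stand 13 mm farther back than shut.
Start: joints at [1.178, 0.124, 1.65, -0, 1.367, -0.083], TCP at [0.198, 0.619, 0.304] pointing down, gripper open.
Joint ranges: [-2.61, 2.61], [-1.02, 2.33], [0.03, 2.71], [-1.35, 4.49], [0.32, 2.68], [-2.91, 2.91]. Speed limits (rad/s): [2.57, 2.57, 3.14, 3.14, 3.14, 3.14].

INTERFACE

Orientations are given as a unit quaternion [x, y, z, w].
In Python, from plant import status, eyes, job, arm gives the robot as it stands.
- The arm moves only by the tool jog_arm, never from a script. Its argument "moves" is a list of rows, each a list of 3 entries, a list of its own where there are three numbers: the shift along the tool's x, y, z in m, then the turn, a rotation vector about the tool's x, y, z in rad, then the closure, from 0 (fully open) to 1 (shut). In form: [[[tx, ty, tz], [ax, ay, az], grip], ...]. A call has 1 to 8 rows; each row shifts and turns the commanded pose from where the row before left it, along the tool's axes as they then stand; what a row does not reach is not made up. A row lasts 1/8 s, in which the tool goes at most 62.5 mm and 10.7 degrees, less where a joint would pass 70% of its speed; a pose out of reach is approached as far as the arm can. A call with a gripper value outside its range is refused whole. The fingers move at their own pace and stop on an object; "newtons" is the grip in N (left out, the last holds). Time passes only in rows, so rows that do not move let the fingers close. It gives the time, the measured TCP pose, the force and the opening at its end, in the units of the state.
- status.observe(): the state, without advancing time (a new reading comes with each control period).
- eyes.grab_frame(name): name is "scene" or "side" or "wrist"; returns the picture (400x640x3 uint8, red, green, blue); there is no depth.
- eyes.camera_model(name): a dict with "camera_matrix" (3x3 intrinsics, pixels), "origin" and "rotation" of the camera in the world. Camera axes: x right, y up, looking along -z (the intrinsics and any distortion apply to the point x, -y, -z); pixel columns grow to the right and rows downward; lengths in m; the calibration is good to about 2 mm. A picture is of the moment at which its call begins: read the wrist's pose just before it. camera_model takes no time and is no camera call; for the wrist camera it gives the pose at the moment of the call.
- job.hand_in(): hands the job in, once; it reports no verdict.
The state is a dict: "time_s": time; "joint_pos": joint angles; "joint_vel": joint speeds; "joint_torque": joint torques, N m; "position": TCP position; "orientation": TCP orientation; "ft_force": force on the tool from outside, world axes, zero at the start; "ft_torque": the same for the moment, N m; "opening": finger opening in m.
Only numpy, scipy, OpenCV 4.12 (cv2) and the standard library are available. Lean on these libraries where they do the work, as an engineer would, in place of code of your own. Each camera call takes 0.05 s, during which the arm holds its last target.

## Working session

There is one attempt and no reset: what is moved stays moved. The work goes in short steps, Python scripts to look and compute and a tool call to move; the robot and the scene stay as the last step left them, time stands still between calls to the robot, and variables do not carry over. Pictures are saved under pics/ and viewed, and the job is handed in when it is done.

Besides the shell and the picture viewer there is one more tool, called after "Emit:" in YAML: its name, and indented under it one key for each argument. jog_arm: Moves the arm, as the interface text tells. Its arguments: {"type":"object","properties":{"moves":{"type":"array","items":{"type":"array"}},"newtons":{"type":"number"}},"required":["moves"]}

```bash
mkdir -p pics; ls
python3 - <<'E'
from plant import status, eyes, job, arm
import cv2
s=status.observe(); print(s); print(arm.hold_point_z)
for n in ["scene","side","wrist"]:
    m=eyes.camera_model(n); print(n,m)
    cv2.imwrite(f"pics/{n}0.png",eyes.grab_frame(n)[:,:,::-1])
E
```

```text
pics
{'time_s': 0.0, 'joint_pos': array([ 1.17843640e+00,  1.24484730e-01,  1.65169950e+00, -4.98620129e-05,
        1.36748738e+00, -8.26100793e-02]), 'joint_vel': array([ 0.00067641,  0.00090217, -0.00094393, -0.0021814 ,  0.00159553,
       -0.00028644]), 'joint_torque': array([ 2.65157469e-04, -4.23632240e+01, -3.65448582e+01, -4.92777872e-05,
        6.96831834e-03,  7.08755636e-06]), 'position': array([0.19799661, 0.61861743, 0.30265097]), 'orientation': array([ 0.10835378,  0.69879962, -0.10979069,  0.69848733]), 'ft_force': array([-0.68246371,  0.0914828 ,  0.53973114]), 'ft_torque': array([0.02271117, 0.00612783, 0.04194434]), 'opening': 0.0855949838731135}
0.0539
scene {'camera_matrix': array([[497.82901428,   0.        , 312.45632056],
       [  0.        , 497.82901428, 200.36256816],
       [  0.        ,   0.        ,   1.        ]]), 'origin': array([1.51553216, 0.02011063, 1.08123594]), 'rotation': array([0.26334152, 0.25567417, 0.66360885, 0.65184757])}
side {'camera_matrix': array([[459.534796  ,   0.        , 325.30309108],
       [  0.        , 459.534796  , 194.5533436 ],
       [  0.        ,   0.        ,   1.        ]]), 'origin': array([-0.09060395, -0.58490618,  0.93008409]), 'rotation': array([ 0.34435851, -0.16021241, -0.36841347,  0.84854035])}
wrist {'camera_matrix': array([[293.32233103,   0.        , 319.63902766],
       [  0.        , 293.32233103, 197.51044152],
       [  0.        ,   0.        ,   1.        ]]), 'origin': array([0.12471219, 0.64275692, 0.37257628]), 'rotation': array([-0.12654276, -0.09073934,  0.58210293,  0.79806609])}
```

View pics/scene0.png

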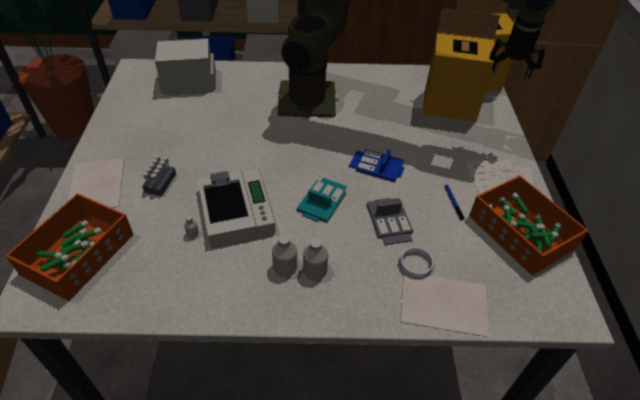

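View pics/side0.png

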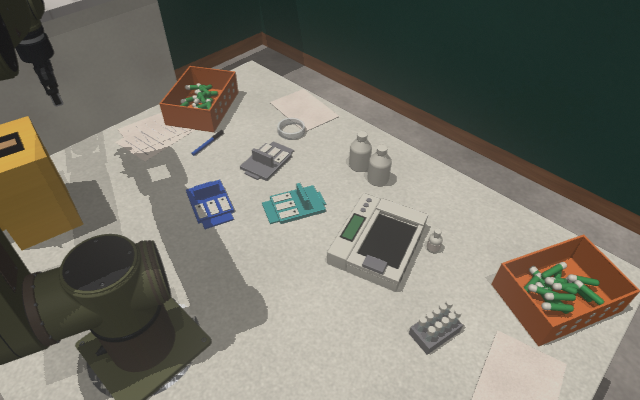

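View pics/wrist0.png

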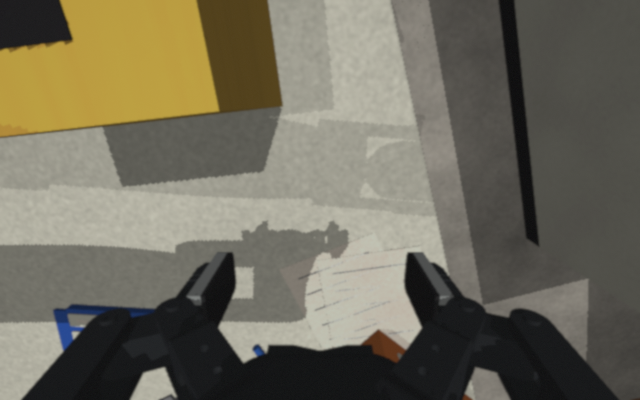

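Three things are shaped like the carrier: grey at scene (390,220), turquoise at (322,199) and blue at (377,164). The grey one fits the description. I'll enlarge it and the reader to confirm and measure.

Run:
```python
import cv2
a=cv2.imread("pics/scene0.png"); b=cv2.imread("pics/side0.png")
def crop(im,x,y,w,h,f,n):
    c=cv2.resize(im[y:y+h,x:x+w],None,fx=f,fy=f,interpolation=cv2.INTER_CUBIC); 
    c=cv2.convertScaleAbs(c,alpha=1.4,beta=10)
    for i in range(0,w,10):
        cv2.putText(c,str(x+i),(i*f,8),0,0.3,(0,0,255),1); cv2.line(c,(i*f,0),(i*f,h*f),(0,0,255) if 0 else (120,120,255),1) if i%20==0 else 0
    for i in range(0,h,10):
        cv2.putText(c,str(y+i),(0,i*f+4),0,0.3,(255,0,0),1); cv2.line(c,(0,i*f),(w*f,i*f),(255,150,120),1) if i%20==0 else 0
    cv2.imwrite(n,c)
crop(a,355,185,70,70,8,"pics/c1.png")
crop(a,190,160,95,90,6,"pics/c2.png")
crop(b,230,130,75,60,8,"pics/c3.png")
crop(b,320,185,125,110,5,"pics/c4.png")
```

```text
(no output)
```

View pics/c1.png

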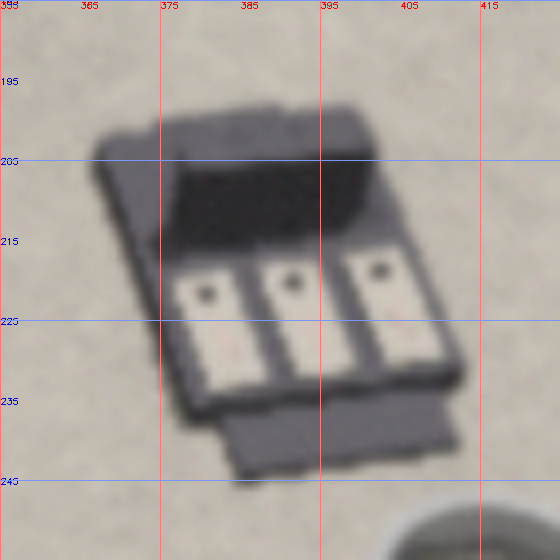

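View pics/c2.png

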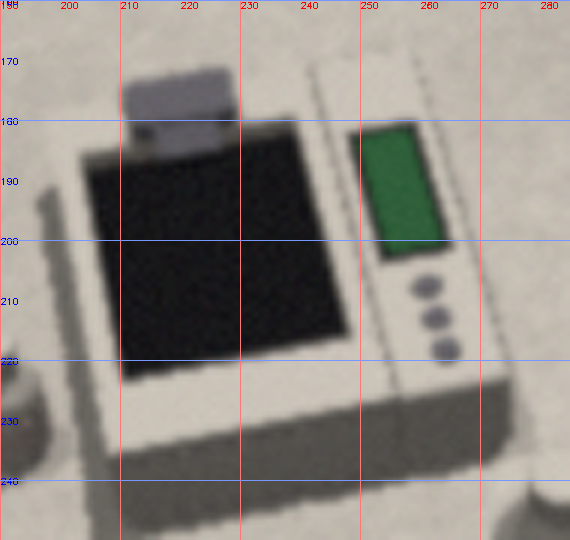

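View pics/c3.png

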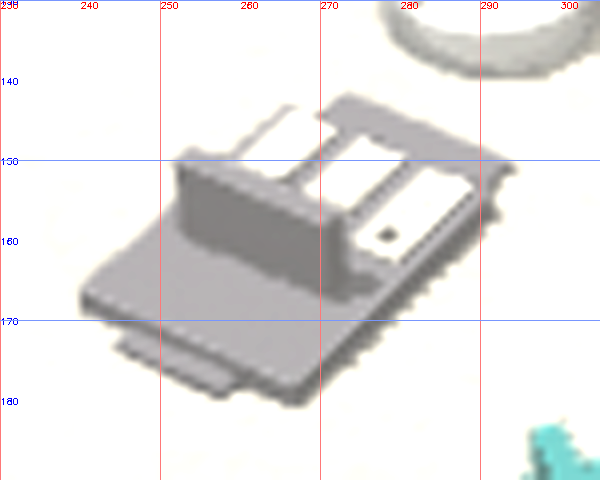

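View pics/c4.png

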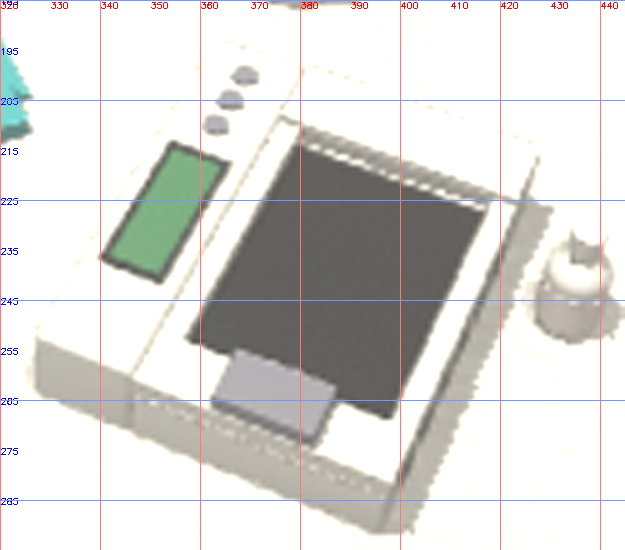

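The crop confirms the grey plate, with three white cassettes, the fin, and the tongue toward the bottom of the scene picture (about 398,242). The reader's catch is at scene (219,173). Next I'll fit both poses from the corners I read.

```bash
cat > h.py <<'E'
import numpy as np
from scipy.spatial.transform import Rotation as R
from scipy.optimize import least_squares
from plant import status, eyes, job, arm
def proj(m,P):
    p=R.from_quat(m["rotation"]).inv().apply(np.atleast_2d(P)-m["origin"])
    K=m["camera_matrix"]; return np.c_[K[0,2]+K[0,0]*p[:,0]/-p[:,2], K[1,2]+K[1,1]*-p[:,1]/-p[:,2]]
def fit(obs,p0,z=True):
    def res(p):
        o=[]
        T=R.from_euler('z',p[2])
        for n,pts in obs.items():
            m=eyes.camera_model(n)
            A=np.array([q[0] for q in pts])/1e3; U=np.array([q[1] for q in pts])-0.44
            o.append((proj(m,T.apply(A)+[p[0],p[1],0])-U).ravel())
        return np.concatenate(o)
    s=least_squares(res,p0,loss='soft_l1'); return s.x,res(s.x).reshape(-1,2)
E
cat > fit1.py <<'E'
from h import *
np.set_printoptions(precision=2,suppress=True)
car={"scene":[((60,50,12),(412.75,230.9)),((60,-50,12),(378.1,236.5)),((-70,-50,12),(367.1,204)),((86,-40,5),(384.75,244.4)),((86,40,5),(412.5,240)),((-26,-35,50),(374.4,201)),((-26,35,50),(398.75,197.9)),((-14,35,50),(401.9,204)),((-14,-35,50),(377.5,205.6))],
"side":[((-70,50,12),(240.25,166.25)),((-70,-50,12),(267.25,178.5)),((86,-40,5),(294.4,151)),((86,40,5),(273.1,141.6)),((-26,35,50),(252.25,150)),((-26,-35,50),(270.6,157.75))]}
rd={"scene":[((112,-65,52),(207.8,236.2)),((112,118,50),(275,223)),((112,-65,0),(213.3,248.8)),((112,118,0),(275.3,235.8)),((72,-53,52),(210.3,223.7)),((72,53,52),(248.3,215.8)),((-115,-26,58),(210.5,174.2)),((-115,26,58),(228.3,171.3))],
"side":[((-115,118,50),(327,252.6)),((-115,118,0),(327.4,263.4)),((-115,-65,0),(397,291.6)),((-115,-65,46),(399,281.6)),((-83,26,58),(366.6,255)),((-83,-26,58),(387,262)),((-115,26,58),(362.6,265)),((-115,-26,58),(382,272)),((112,-65,52),(428,216))]}
for o,p in((car,[.5,.2,.2]),(rd,[.5,-.2,.2])):
    for k in (["scene","side"],["scene"],["side"]):
        x,r=fit({q:o[q] for q in k},p); print(k,np.round(x,4))
        if len(k)==2: print(r)
E
python3 fit1.py
```

```text
['scene', 'side'] [0.58 0.25 0.2 ]
[[ 0.26  0.21]
 [ 0.46 -0.38]
 [-0.94 -1.79]
 [-0.31  0.08]
 [-0.28  0.37]
 [ 2.25  2.6 ]
 [ 1.56  2.49]
 [-0.28 -0.57]
 [ 0.34  1.08]
 [-0.32  0.82]
 [ 0.05  0.83]
 [-0.02 -0.37]
 [ 0.31  0.42]
 [-0.46  0.86]
 [ 0.5   1.37]]
['scene'] [0.58 0.24 0.22]
['side'] [0.58 0.25 0.2 ]
['scene', 'side'] [ 0.56 -0.22  0.29]
[[-0.04  0.14]
 [ 0.46  0.13]
 [-2.9  -0.39]
 [ 0.85 -1.03]
 [-0.08  0.59]
 [ 0.7   0.82]
 [-0.15  0.19]
 [-0.37 -0.04]
 [-0.41 -0.65]
 [-1.2   0.95]
 [-1.09  1.45]
 [-0.53  0.37]
 [ 0.84 -0.71]
 [ 1.02  0.38]
 [-0.42 -0.86]
 [ 1.08  0.52]
 [ 0.51 -1.38]]
['scene'] [ 0.56 -0.22  0.28]
['side'] [ 0.56 -0.22  0.29]
```

```bash
cat >> fit1.py <<'E'
np.set_printoptions(precision=4,suppress=True)
for o,p in((car,[.5,.2,.2]),(rd,[.5,-.2,.2])):
    for k in (["scene","side"],["scene"],["side"]):
        x,r=fit({q:o[q] for q in k},p); print(k,['%.4f'%v for v in x])
s=status.observe(); T=R.from_quat(s["orientation"]); print(T.as_matrix())
m=eyes.camera_model("wrist"); print("cam in tool",T.inv().apply(m["origin"]-s["position"])); print((T.inv()*R.from_quat(m["rotation"])).as_matrix())
E
python3 fit1.py | tail -12
```

```text
['scene'] ['0.5751', '0.2448', '0.2164']
['side'] ['0.5782', '0.2481', '0.2004']
['scene', 'side'] ['0.5636', '-0.2200', '0.2882']
['scene'] ['0.5631', '-0.2200', '0.2843']
['side'] ['0.5638', '-0.2195', '0.2937']
[[-0.0006  0.3048  0.9524]
 [-0.0015  0.9524 -0.3048]
 [-1.     -0.0017 -0.0001]]
cam in tool [-0.0698  0.0005 -0.0772]
[[ 0.0006  0.3078 -0.9515]
 [ 1.      0.0008  0.0009]
 [ 0.0011 -0.9515 -0.3078]]
```

Run:
```python
from h import *
m=eyes.camera_model("scene"); s=eyes.camera_model("side")
def gr(m,u,v,z=0):
    K=m["camera_matrix"]; d=R.from_quat(m["rotation"]).apply([(u-K[0,2])/K[0,0],-(v-K[1,2])/K[1,1],-1]); o=m["origin"]; return o+d*(z-o[2])/d[2]
print("box", gr(m,424,111),gr(m,480,119), "side",gr(s,27,250),gr(s,82,230))
for h in(.15,.2,.25,.3): print(h,gr(m,432,50,h),gr(m,492,57,h), gr(s,35,118,h),gr(s,60,175,h))
for u,v in((324,200),(377,164),(456,203),(418,263),(284,265),(315,268),(190,230)): print(gr(m,u,v))
```

```text
box [0.0547961  0.42174107 0.        ] [0.09498647 0.61449934 0.        ] side [-0.06309708  0.43324393  0.        ] [ 6.21818755e-02  3.96288768e-01 -1.11022302e-16]
0.15 [-0.10584244  0.44626789  0.15      ] [-0.06669597  0.65304953  0.15      ] [0.14574046 0.71906852 0.15      ] [0.08586379 0.44296263 0.15      ]
0.2 [-0.01878745  0.42338662  0.2       ] [0.01825716 0.61906572 0.2       ] [0.13059181 0.6354894  0.2       ] [0.07455298 0.37708071 0.2       ]
0.25 [0.06826753 0.40050535 0.25      ] [0.10321028 0.58508191 0.25      ] [0.11544316 0.55191029 0.25      ] [0.06324216 0.31119878 0.25      ]
0.3 [0.15532251 0.37762408 0.3       ] [0.18816341 0.5510981  0.3       ] [0.10029451 0.46833118 0.3       ] [0.05193135 0.24531686 0.3       ]
[0.50254684 0.06034233 0.        ]
[0.34016796 0.23072589 0.        ]
[0.50430628 0.45343859 0.        ]
[0.72642744 0.31055333 0.        ]
[ 0.74120649 -0.04665522  0.        ]
[0.74896935 0.03552085 0.        ]
[ 0.6277131  -0.31574824  0.        ]
```

```bash
python3 -c "
import plant,inspect
print([x for x in dir(plant.arm) if x[0]!='_'],[x for x in dir(plant.status) if x[0]!='_'])"
```

```text
['PlanningError', 'hold_point_z'] ['observe']
```

```bash
cat >> h.py <<'E'
def toolR(yaw,tilt=0.0):
    # tool x down, y along object x (yaw); tilt = object pitched about its y (front up)
    A=R.from_matrix(np.array([[0,1,0],[0,0,-1],[-1,0,0]],float)) # columns x=(0,0,-1), y=(1,0,0), z=(0,-1,0)
    return R.from_euler('z',yaw)*R.from_euler('y',tilt)*A
def rows(p1,R1,n,p0=None,R0=None,grip=0):
    if p0 is None:
        s=status.observe(); p0=s["position"]; R0=R.from_quat(s["orientation"])
    rv=(R0.inv()*R1).as_rotvec(); p=np.array(p0,float); Rc=R0
    for i in range(n):
        t=p0+(np.array(p1)-p0)*(i+1)/n
        sh=np.round(Rc.inv().apply(t-p),4); a=np.round(rv/n,4)
        p=p+Rc.apply(sh); Rc=Rc*R.from_rotvec(a)
        print("[%s,%s,%s],"%(sh.tolist(),a.tolist(),grip))
    print("end",p,"err",p1-p,"rot err",(Rc.inv()*R1).as_rotvec())
E
python3 - <<'E'
from h import *
rows(np.array([.557,.243,.22]),toolR(.205),10)
E
```

```text
[[0.0083, -0.0248, 0.0456],[0.1056, 0.0001, 0.0002],0],
[[0.0083, -0.0199, 0.0481],[0.1056, 0.0001, 0.0002],0],
[[0.0084, -0.0147, 0.0498],[0.1056, 0.0001, 0.0002],0],
[[0.0083, -0.0094, 0.0511],[0.1056, 0.0001, 0.0002],0],
[[0.0082, -0.0039, 0.0518],[0.1056, 0.0001, 0.0002],0],
[[0.0083, 0.0015, 0.052],[0.1056, 0.0001, 0.0002],0],
[[0.0083, 0.007, 0.0515],[0.1056, 0.0001, 0.0002],0],
[[0.0083, 0.0124, 0.0504],[0.1056, 0.0001, 0.0002],0],
[[0.0083, 0.0176, 0.0489],[0.1056, 0.0001, 0.0002],0],
[[0.0083, 0.0227, 0.0467],[0.1056, 0.0001, 0.0002],0],
end [0.55696069 0.24303777 0.21996314] err [ 3.93095705e-05 -3.77680936e-05  3.68593050e-05] rot err [ 3.04804733e-05 -4.08972028e-04 -2.40718107e-04]
```

Emit:
jog_arm:
  moves:
    - [[0.008, -0.025, 0.046], [0.106, 0, 0], 0]
    - [[0.008, -0.02, 0.048], [0.106, 0, 0], 0]
    - [[0.008, -0.015, 0.05], [0.106, 0, 0], 0]
    - [[0.008, -0.009, 0.051], [0.106, 0, 0], 0]
    - [[0.008, -0.004, 0.052], [0.106, 0, 0], 0]
    - [[0.008, 0.002, 0.052], [0.106, 0, 0], 0]
    - [[0.008, 0.007, 0.052], [0.106, 0, 0], 0]
    - [[0.008, 0.012, 0.05], [0.106, 0, 0], 0]
  newtons: 60

```text
time_s: 1.15
position: [0.4864, 0.3162, 0.2394]
orientation: [0.388, 0.591, -0.388, 0.591]
ft_force: [0.0, 0.2, 0.3]
opening: 0.0853
```

Emit:
jog_arm:
  moves:
    - [[0.008, 0.018, 0.049], [0.106, 0, 0], 0]
    - [[0.008, 0.023, 0.047], [0.106, 0, 0], 0]
    - [[0, 0, 0], [0, 0, 0], 0]

```text
time_s: 1.52
position: [0.5592, 0.2395, 0.2227]
orientation: [0.448, 0.547, -0.449, 0.546]
ft_force: [0.2, -0.3, -0.6]
opening: 0.0855
```

Run:
```python
from h import *
import cv2,json
s=status.observe(); print(s["position"],R.from_quat(s["orientation"]).as_matrix(),s["ft_force"])
m=eyes.camera_model("wrist"); json.dump({k:np.array(v).tolist() for k,v in m.items()},open("w1.json","w"))
im=eyes.grab_frame("wrist")[:,:,::-1]; cv2.imwrite("pics/w1.png",im)
```

```text
[0.55917529 0.23947626 0.22266211] [[-1.66959816e-03  9.80773337e-01  1.95143213e-01]
 [-9.78422410e-04  1.95141789e-01 -9.80774553e-01]
 [-9.99998128e-01 -1.82843188e-03  6.33802240e-04]] [ 0.22843656 -0.30836691 -0.63711673]
```

View pics/w1.png

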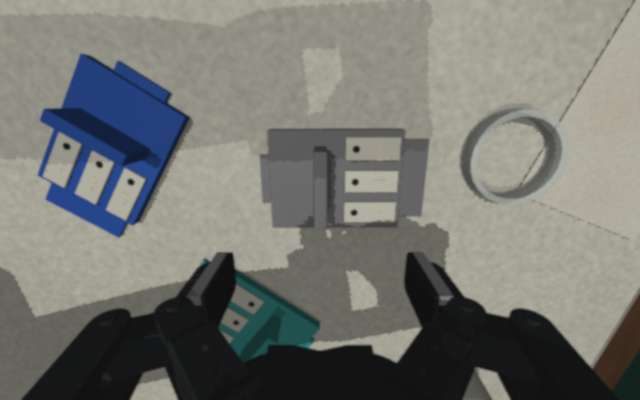

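Wrist view: carrier seen nearly square-on, fin at about (321,187), tongue end at about x=427, toe at about x=262. Reading corners from an enlarged crop.

```bash
cat >> h.py <<'E'
import cv2
def crop(im,x,y,w,h,f,n,al=1.5):
    c=cv2.resize(im[y:y+h,x:x+w],None,fx=f,fy=f,interpolation=cv2.INTER_CUBIC)
    c=cv2.convertScaleAbs(c,alpha=al,beta=10)
    for i in range(0,w,20):
        cv2.putText(c,str(x+i),(i*f,8),0,0.35,(0,0,255),1); cv2.line(c,(i*f,0),(i*f,h*f),(120,120,255),1)
    for i in range(0,h,20):
        cv2.putText(c,str(y+i),(0,i*f+4),0,0.35,(255,0,0),1); cv2.line(c,(0,i*f),(w*f,i*f),(255,150,120),1)
    cv2.imwrite(n,c)
E
python3 -c "
from h import *
crop(cv2.imread('pics/w1.png'),255,120,180,115,4,'pics/w1c.png')"
```

```text
(no output)
```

View pics/w1c.png

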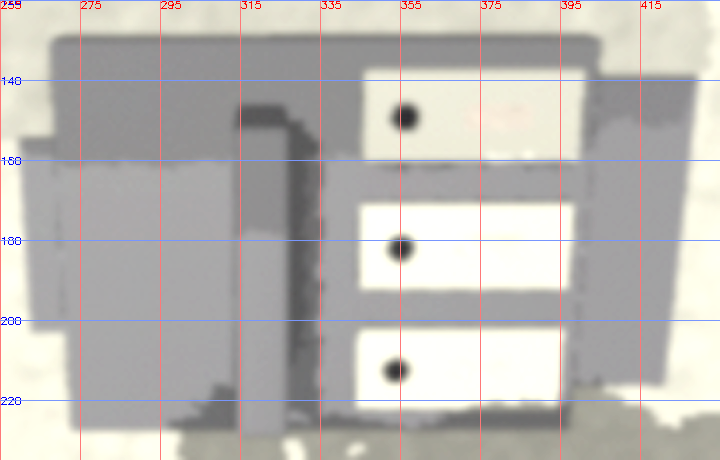

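Run:
```python
from h import *
import json
m={k:np.array(v) for k,v in json.load(open("w1.json")).items()}
pts=[((-70,50,12),(267.5,129.25)),((60,50,12),(405,129.25)),((-70,-50,12),(273,227.5)),((60,-50,12),(397.5,227)),((86,40,5),(429.25,138.75)),((86,-40,5),(421,216.5)),((-80,25,5),(260,154.25)),((-80,-25,5),(263,202.5)),((-26,35,50),(313.75,152)),((-14,35,50),(326.75,152)),((-26,-35,50),(314.25,228.75)),((-14,-35,50),(326.25,228.75))]
A=np.array([p[0] for p in pts])/1e3;U=np.array([p[1] for p in pts])-.38
f=lambda p:(proj(m,R.from_euler('z',p[2]).apply(A)+[p[0],p[1],0])-U).ravel()
s=least_squares(f,[.578,.248,.2],loss='soft_l1'); p=s.x
print(p.tolist());print(f(p).reshape(-1,2).round(2).tolist())
h=R.from_euler('z',p[2]).apply([-.02,0,.038])+[p[0],p[1],0]; print("handle",h)
st=status.observe();T=R.from_quat(st["orientation"]); print("in tool",T.inv().apply(h-st["position"]))
rows(h+[0,0,.0539+.002],toolR(p[2]),6)
```

```text
[0.5793353081550723, 0.24864770274771866, 0.1966288143520123]
[[-0.65, -0.13], [1.07, -0.29], [-0.65, 0.09], [-0.02, 0.53], [0.81, 0.16], [0.34, -0.44], [-0.63, 0.3], [-0.49, 0.16], [-0.65, -0.43], [0.86, -0.45], [-0.49, 0.58], [0.84, 0.57]]
handle [0.55972069 0.24474042 0.038     ]
in tool [ 0.18503885  0.00255805 -0.00348663]
[[0.0215, 0.0004, -0.0006],[0.0003, -0.0, 0.0003],0],
[[0.0215, 0.0004, -0.0006],[0.0003, -0.0, 0.0003],0],
[[0.0216, 0.0004, -0.0005],[0.0003, -0.0, 0.0003],0],
[[0.0215, 0.0004, -0.0006],[0.0003, -0.0, 0.0003],0],
[[0.0215, 0.0004, -0.0006],[0.0003, -0.0, 0.0003],0],
[[0.0215, 0.0004, -0.0006],[0.0003, -0.0, 0.0003],0],
end [0.55975933 0.24475281 0.09394073] err [-3.86324913e-05 -1.23874478e-05 -4.07267283e-05] rot err [ 2.47488026e-04 -1.23439145e-04 -3.14233245e-05]
```

Emit:
jog_arm:
  moves:
    - [[0.04, 0.001, -0.001], [0.001, 0, 0.001], 0]
    - [[0.04, 0.001, -0.001], [0.001, 0, 0.001], 0]
    - [[0.03, 0.0005, -0.001], [0, 0, 0], 0]
    - [[0.0185, 0, -0.0005], [0, 0, 0], 0]
    - [[0, 0, 0], [0, 0, 0], 0]
    - [[0, 0, 0], [0, 0, 0], 1]
    - [[0, 0, 0], [0, 0, 0], 1]
    - [[0, 0, 0], [0, 0, 0], 1]
  newtons: 80

```text
time_s: 2.58
position: [0.5603, 0.2463, 0.0967]
orientation: [0.449, 0.546, -0.447, 0.548]
ft_force: [0.1, 0.1, -0.0]
opening: 0.032
```

Emit:
jog_arm:
  moves:
    - [[0, 0, 0], [0, 0, 0], 1]
    - [[0, 0, 0], [0, 0, 0], 1]
    - [[0, 0, 0], [0, 0, 0], 1]

```text
time_s: 2.95
position: [0.56, 0.2461, 0.0962]
orientation: [0.449, 0.547, -0.447, 0.548]
ft_force: [-2.3, -1.8, 6.5]
opening: 0.0104
```

Run:
```python
from h import *
import json
s=status.observe(); T=R.from_quat(s["orientation"])
C=R.from_euler('z',.1966)
g={"R":(T.inv()*C).as_quat().tolist(),"p":T.inv().apply(np.array([.5793,.2486,0])-s["position"]).tolist()}
json.dump(g,open("grasp.json","w")); print(g, (T.inv()*toolR(.1966)).as_rotvec())
p=s["position"]
rows(np.array([.56,.246,.22]),toolR(.1966),3,grip=1)
rows(np.array([.596,-.325,.30]),toolR(.29),11,p0=np.array([.56,.246,.22]),R0=toolR(.1966),grip=1)
```

```text
{'R': [-0.5000195485548903, -0.4999928986749721, 0.4988239772110626, 0.5011608445368613], 'p': [0.09619798302079788, 0.019228315647403914, 0.0013998098874266711]} [ 2.31021850e-03 -2.76254945e-05 -2.36351828e-03]
[[-0.0413, 0.0001, 0.0],[0.0008, -0.0, -0.0008],1],
[[-0.0413, 0.0001, 0.0001],[0.0008, -0.0, -0.0008],1],
[[-0.0412, 0.0, 0.0],[0.0008, -0.0, -0.0008],1],
end [0.5599784  0.24602545 0.21995251] err [ 2.15982093e-05 -2.54538621e-05  4.74856951e-05] rot err [-8.97483011e-05 -2.76894019e-05  3.65149191e-05]
[[-0.0073, -0.0069, 0.0515],[-0.0085, 0.0, 0.0],1],
[[-0.0072, -0.0074, 0.0515],[-0.0085, 0.0, 0.0],1],
[[-0.0073, -0.0078, 0.0515],[-0.0085, 0.0, 0.0],1],
[[-0.0073, -0.0082, 0.0513],[-0.0085, 0.0, 0.0],1],
[[-0.0073, -0.0087, 0.0513],[-0.0085, 0.0, 0.0],1],
[[-0.0072, -0.0091, 0.0512],[-0.0085, 0.0, 0.0],1],
[[-0.0073, -0.0096, 0.0511],[-0.0085, 0.0, 0.0],1],
[[-0.0073, -0.01, 0.0511],[-0.0085, 0.0, 0.0],1],
[[-0.0073, -0.0104, 0.0509],[-0.0085, 0.0, 0.0],1],
[[-0.0072, -0.0108, 0.0509],[-0.0085, 0.0, 0.0],1],
[[-0.0073, -0.0113, 0.0508],[-0.0085, 0.0, 0.0],1],
end [ 0.59602342 -0.32501692  0.3       ] err [-2.34186137e-05  1.69198265e-05 -5.55111512e-17] rot err [0.0001 0.     0.    ]
```

Emit:
jog_arm:
  moves:
    - [[-0.02, 0, 0], [0, 0, 0], 1]
    - [[-0.045, 0, 0], [0, 0, -0.001], 1]
    - [[-0.045, 0, 0], [0, 0, 0], 1]
    - [[-0.013, -0.003, 0.02], [-0.008, 0, 0], 1]
    - [[-0.0073, -0.0074, 0.045], [-0.0085, 0, 0], 1]
    - [[-0.0073, -0.008, 0.051], [-0.0085, 0, 0], 1]
    - [[-0.0073, -0.008, 0.051], [-0.0085, 0, 0], 1]
    - [[-0.0073, -0.0087, 0.051], [-0.0085, 0, 0], 1]

```text
time_s: 3.95
position: [0.5719, 0.0241, 0.248]
orientation: [0.436, 0.556, -0.436, 0.557]
ft_force: [-0.5, 0.0, -3.4]
opening: 0.0108
```

Emit:
jog_arm:
  moves:
    - [[-0.0073, -0.009, 0.051], [-0.0085, 0, 0], 1]
    - [[-0.0073, -0.0096, 0.051], [-0.0085, 0, 0], 1]
    - [[-0.0073, -0.01, 0.051], [-0.0085, 0, 0], 1]
    - [[-0.0073, -0.0104, 0.051], [-0.0085, 0, 0], 1]
    - [[-0.0073, -0.011, 0.051], [-0.0085, 0, 0], 1]
    - [[-0.007, -0.011, 0.051], [-0.0085, 0, 0], 1]
    - [[0, -0.006, 0.04], [-0.008, 0, 0], 1]
    - [[0, 0, 0], [0, 0, 0], 1]

```text
time_s: 4.95
position: [0.598, -0.3285, 0.2908]
orientation: [0.421, 0.568, -0.421, 0.569]
ft_force: [-0.4, 0.1, -2.6]
opening: 0.0105
```

```bash
cat > look.py <<'E'
from h import *
import json,sys
n=sys.argv[1]; s=status.observe(); print(s["time_s"],s["position"],s["ft_force"],s["opening"])
for c in sys.argv[2:]:
    m=eyes.camera_model(c); json.dump({k:np.array(v).tolist() for k,v in m.items()},open(f"{n}_{c}.json","w"))
    cv2.imwrite(f"pics/{n}_{c}.png",eyes.grab_frame(c)[:,:,::-1])
E
python3 look.py v2 wrist
```

```text
4.95 [ 0.59795275 -0.32850555  0.29081376] [-0.3587254   0.13217192 -2.58502238] 0.010526813580347953
```

View pics/v2_wrist.png

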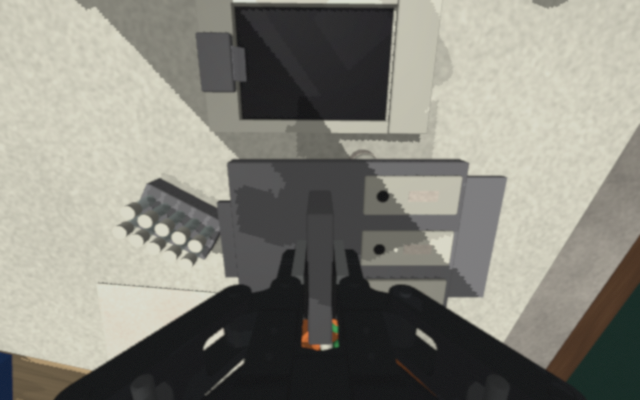

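Wrist view: the held carrier sits straight. The reader is above it, with the bay's dark floor spanning about (237,8) to (393,120), the catch at (220,62) and the lip strip at x 388..425. Enlarging both.

```bash
python3 -c "
from h import *
im=cv2.imread('pics/v2_wrist.png')
crop(im,190,0,130,145,5,'pics/v2a.png',2.2)
crop(im,320,0,140,145,5,'pics/v2b.png',2.2)
crop(im,210,140,305,190,2,'pics/v2c.png',2)"
```

```text
(no output)
```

View pics/v2a.png

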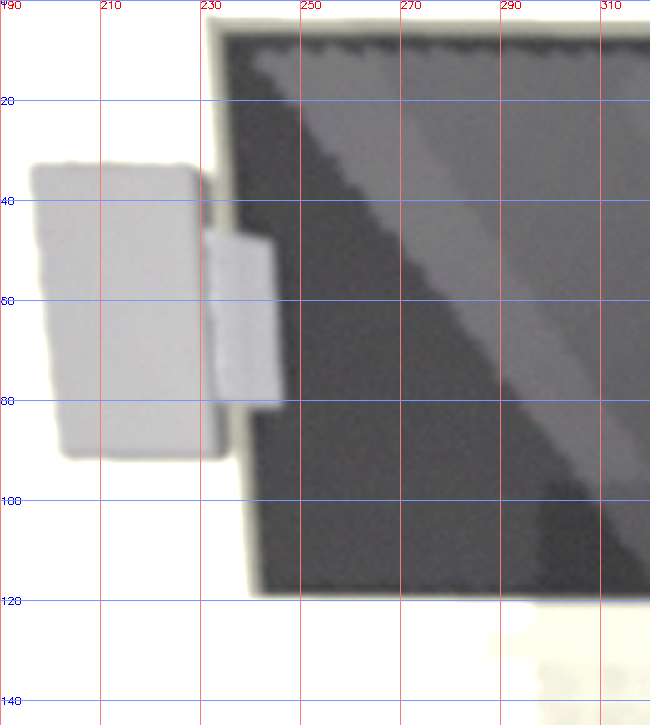

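View pics/v2b.png

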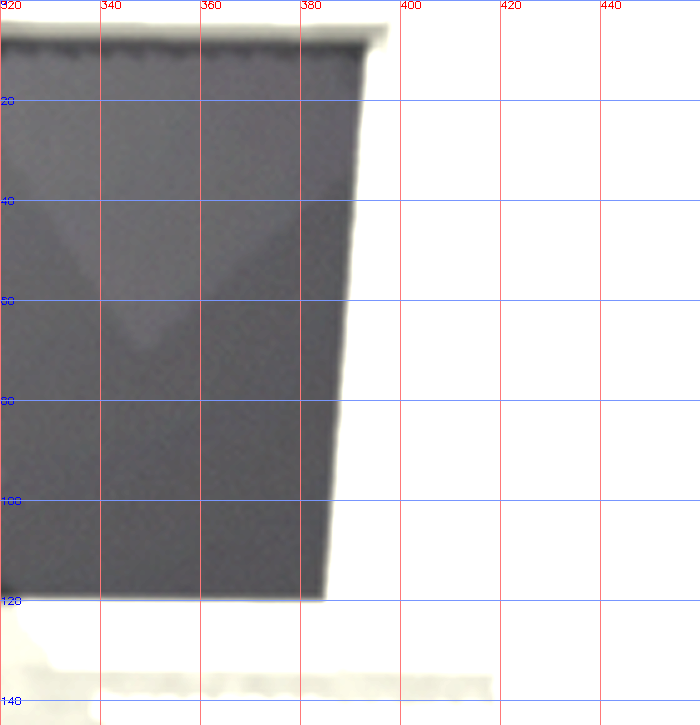

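View pics/v2c.png

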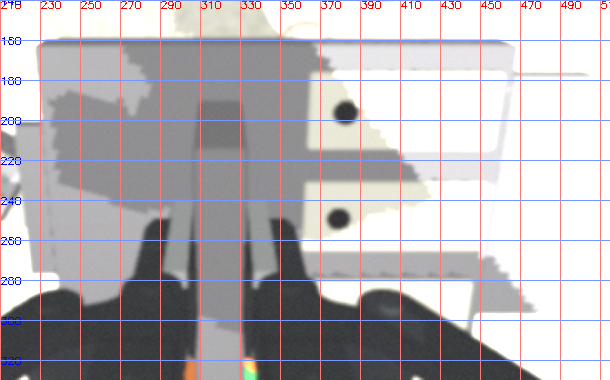

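```bash
cat > fit2.py <<'E'
from h import *
import json
m={k:np.array(v) for k,v in json.load(open("v2_wrist.json")).items()}
pts=[((-115,26,58),(196.6,33)),((-115,-26,58),(203,91.6)),((-83,26,58),(229,33)),((-83,-26,58),(233,91.6)),((-83,53,46),(231.6,4)),((-83,53,34),(234.4,7)),((-83,-53,46),(240,119.4)),((-83,-53,34),(242.4,119)),((72,-53,44),(384.8,119.8)),((72,53,44),(393.2,9)),((112,-65,52),(418,135))]
A=np.array([p[0] for p in pts])/1e3;U=np.array([p[1] for p in pts])-.4
f=lambda p:(proj(m,R.from_euler('z',p[2]).apply(A)+[p[0],p[1],0])-U).ravel()
s=least_squares(f,[.563,-.22,.29],loss='soft_l1'); p=s.x
print(p.tolist());print(f(p).reshape(-1,2).round(2).tolist())
# held carrier check
g=json.load(open("grasp.json")); st=status.observe(); T=R.from_quat(st["orientation"])
Rc=T*R.from_quat(g["R"]); pc=st["position"]+T.apply(g["p"]); print("carrier",pc,Rc.as_euler('xyz'))
for q in((-70,50,12),(60,50,12),(86,40,5),(-80,25,5),(-26,35,50),(-14,35,50)): print(q,proj(m,Rc.apply(np.array(q)/1e3)+pc)+.4)
E
python3 fit2.py
```

```text
[0.566248660861117, -0.22059265304585718, 0.2814051725009006]
[[-2.23, -1.03], [-2.31, 0.65], [0.34, -0.48], [0.69, 1.14], [-0.82, -1.28], [-0.04, -0.25], [-1.09, 1.32], [-0.56, 1.07], [2.73, 2.95], [3.95, -2.87], [8.84, 0.75]]
carrier [ 0.61681062 -0.32237258  0.19440521] [0.00102247 0.00199883 0.29560185]
(-70, 50, 12) [[222.264635   158.37589786]]
(60, 50, 12) [[467.84870808 158.2247779 ]]
(86, 40, 5) [[505.20794689 173.5810785 ]]
(-80, 25, 5) [[213.21897061 199.1516942 ]]
(-26, 35, 50) [[302.02003588 209.93414667]]
(-14, 35, 50) [[330.4748098  209.90495943]]
```

```bash
cat > fit3.py <<'E'
from h import *
import json
L=lambda n:{k:np.array(v) for k,v in json.load(open(n)).items()}
m=L("v2_wrist.json"); m1=L("w1.json")
c1=[((-70,50,12),(267.5,129.25)),((60,50,12),(405,129.25)),((-70,-50,12),(273,227.5)),((60,-50,12),(397.5,227)),((86,40,5),(429.25,138.75)),((86,-40,5),(421,216.5)),((-80,25,5),(260,154.25)),((-80,-25,5),(263,202.5)),((-26,35,50),(313.75,152)),((-14,35,50),(326.75,152)),((-26,-35,50),(314.25,228.75)),((-14,-35,50),(326.25,228.75))]
c2=[((-70,50,12),(229,161)),((60,50,12),(467.3,162.3)),((86,40,5),(505.5,177)),((-80,25,5),(218.5,202)),((-26,35,50),(307,215)),((-14,35,50),(333,215)),((86,-40,5),(483,297)),((4,16,15),(363,215)),((4,48,15),(366,176)),((56,48,15),(462,176))]
rd=[((-115,26,58),(196.6,33)),((-115,-26,58),(203,91.6)),((-83,26,58),(229,33)),((-83,-26,58),(233,91.6)),((-83,53,46),(231.6,4)),((-83,53,34),(234.4,7)),((-83,-53,46),(240,119.4)),((-83,-53,34),(242.4,119))]
def go(m,pts,x0,free):
    A=np.array([p[0] for p in pts])/1e3;U=np.array([p[1] for p in pts])-.4
    def f(q):
        p=np.array(x0,float); p[free]=q
        return (proj(m,R.from_euler('xyz',[p[3],p[4],p[5]]).apply(A)+p[:3])-U).ravel()
    s=least_squares(f,np.array(x0,float)[free],loss='soft_l1'); print(s.x.round(4).tolist(),"cost",round(s.cost,2)); print(f(s.x).reshape(-1,2).round(1).tolist())
go(m1,c1,[.579,.248,0,0,0,.197],[0,1,2,5]); 
go(m,rd,[.566,-.22,0,0,0,.285],[0,1,5]);go(m,rd,[.566,-.22,0,0,0,.285],[0,1,2,5])
go(m,c2,[.617,-.322,.194,0,0,.295],[0,1,2,5]);go(m,c2,[.617,-.322,.194,0,0,.295],[0,1,2,3,4,5])
E
python3 fit3.py
```

```text
[0.5795, 0.2482, -0.0021, 0.1974] cost 1.71
[[-0.2, 0.3], [0.5, -0.0], [-0.2, -0.3], [-0.4, 0.1], [0.0, 0.3], [-0.2, -0.8], [-0.1, 0.5], [0.0, -0.0], [-0.5, -0.2], [0.9, -0.3], [-0.3, 0.1], [0.9, 0.1]]
[0.5668, -0.2199, 0.2864] cost 6.07
[[-1.6, -0.9], [-1.4, 0.7], [1.0, -0.6], [1.5, 1.1], [-0.4, -1.4], [0.4, -0.3], [-0.2, 1.2], [0.3, 1.0]]
[0.5645, -0.2194, -0.0075, 0.2886] cost 2.25
[[-0.8, -0.3], [-0.7, -0.0], [0.9, 0.0], [1.5, 0.2], [-0.5, -0.1], [0.2, 0.8], [-0.2, -0.2], [0.2, -0.3]]
[0.6196, -0.3248, 0.1919, 0.2943] cost 27.78
[[-0.9, 2.0], [1.1, 1.0], [-0.5, 1.1], [0.2, 0.6], [-0.2, -0.6], [1.5, -0.5], [-1.7, -0.8], [-0.2, 8.4], [-0.5, -8.0], [1.0, -7.9]]
[0.6198, -0.3249, 0.1914, 0.0021, -0.0091, 0.2963] cost 27.02
[[-0.4, 2.2], [1.1, 1.1], [-0.0, 1.2], [1.0, 0.4], [-0.9, -0.6], [0.6, -0.5], [-1.3, -0.7], [-0.3, 8.4], [-0.7, -7.9], [1.0, -7.8]]
```

```bash
sed -i 's/,((4,16,15).*$/]/' fit3.py; python3 fit3.py | tail -4
python3 - <<'E'
from h import *
exec(open('fit1.py').read().split("for o,p")[0])
x,r=fit(rd,[.56,-.22,.29]); print(x.tolist())
E
```

```text
[0.6195, -0.3245, 0.1923, 0.2963] cost 5.13
[[-1.3, 1.9], [1.4, 0.4], [0.0, 0.5], [-0.1, 0.6], [-0.3, -0.8], [1.5, -0.8], [-1.1, -1.0]]
[0.6196, -0.3246, 0.1919, 0.0013, -0.008, 0.298] cost 4.53
[[-0.9, 2.0], [1.3, 0.4], [0.3, 0.6], [0.5, 0.4], [-1.1, -0.8], [0.5, -0.8], [-0.8, -0.8]]
[0.5635555406981754, -0.21998588783646159, 0.2881809436128434]
```

```bash
cat >> h.py <<'E'
RD=[.565,-.2198,.2875]; G=np.array([.0965,.020,.002])
def toolpose(tip,th,rd=None,yaw=0):
    """tip: reader-frame mm of carrier_tongue; th front-up tilt rad"""
    rd=RD if rd is None else rd
    Z=R.from_euler('z',rd[2]); Rc=Z*R.from_euler('z',yaw)*R.from_euler('y',th); t=Z.apply(np.array(tip)/1e3)+[rd[0],rd[1],0]
    Rt=toolR(rd[2]+yaw,th); return t-Rc.apply([.086,0,0])-Rt.apply(G),Rt
def carrier_now(rd=None):
    rd=RD if rd is None else rd
    s=status.observe(); T=R.from_quat(s["orientation"]); Rc=T*toolR(0).inv(); o=s["position"]+T.apply(G)
    Z=R.from_euler('z',rd[2]).inv(); f=lambda q:(Z.apply(o+Rc.apply(np.array(q)/1e3)-[rd[0],rd[1],0])*1e3).round(1)
    e=(Z*Rc).as_euler('zyx'); print("t",s["time_s"],"tip",f((86,0,0)),"toe",f((-80,0,0)),"yaw,tilt,roll",e.round(4),"F",s["ft_force"].round(1),"open",round(s["opening"],4))
E
python3 - <<'E'
from h import *
carrier_now()
p,Rt=toolpose((62,0,75),.26); print(p)
rows(p,Rt,8,grip=1)
E
```

```text
t 5.0 tip [ 107.4 -112.8  194.1] toe [ -58.6 -114.5  194.1] yaw,tilt,roll [ 0.0104 -0.0004  0.0011] F [-0.1  0.4 -2.4] open 0.0103
[ 0.54944531 -0.2223138   0.19550717]
[[0.0119, -0.002, -0.0143],[0.0013, 0.0, -0.0325],1],
[[0.012, -0.0016, -0.0142],[0.0013, 0.0, -0.0325],1],
[[0.012, -0.0012, -0.0143],[0.0013, 0.0, -0.0325],1],
[[0.012, -0.0009, -0.0142],[0.0013, 0.0, -0.0325],1],
[[0.0121, -0.0005, -0.0142],[0.0013, 0.0, -0.0325],1],
[[0.012, -0.0001, -0.0143],[0.0013, 0.0, -0.0325],1],
[[0.0121, 0.0003, -0.0142],[0.0013, 0.0, -0.0325],1],
[[0.0121, 0.0006, -0.0143],[0.0013, 0.0, -0.0325],1],
end [ 0.54942919 -0.22230597  0.19546478] err [ 1.61195443e-05 -7.83259727e-06  4.23947542e-05] rot err [ 4.78836577e-05  3.11449513e-04 -3.60846722e-04]
```

Emit:
jog_arm:
  moves:
    - [[0.012, -0.002, -0.014], [0.0013, 0, -0.0325], 1]
    - [[0.012, -0.0015, -0.014], [0.0013, 0, -0.0325], 1]
    - [[0.012, -0.001, -0.0145], [0.0013, 0, -0.0325], 1]
    - [[0.012, -0.001, -0.0145], [0.0013, 0, -0.0325], 1]
    - [[0.012, -0.0005, -0.014], [0.0013, 0, -0.0325], 1]
    - [[0.012, 0, -0.014], [0.0013, 0, -0.0325], 1]
    - [[0.012, 0, -0.0145], [0.0013, 0, -0.0325], 1]
    - [[0.012, 0.0005, -0.0145], [0.0013, 0, -0.0325], 1]

```text
time_s: 6.0
position: [0.5495, -0.2207, 0.1953]
orientation: [0.345, 0.617, -0.493, 0.508]
ft_force: [0.2, 0.1, -3.5]
opening: 0.0109
```

Emit:
jog_arm:
  moves:
    - [[0, 0, 0], [0, 0, 0], 1]
    - [[0, 0, 0], [0, 0, 0], 1]

```text
time_s: 6.25
position: [0.5502, -0.2218, 0.1965]
orientation: [0.346, 0.616, -0.493, 0.508]
ft_force: [-0.1, -1.5, -3.2]
opening: 0.0106
```

```bash
python3 look.py v3 wrist side scene; python3 -c "
from h import *
carrier_now()
crop(cv2.imread('pics/v3_side.png'),310,170,150,120,5,'pics/v3s.png',1.1)
crop(cv2.imread('pics/v3_scene.png'),180,140,110,110,5,'pics/v3c.png',1.5)"
```

```text
6.25 [ 0.55019843 -0.22176338  0.19648363] [-0.05525974 -1.53677159 -3.20243204] 0.010638625963237083
t 6.4 tip [63.1 -0.3 76.6] toe [-97.4  -0.4 118.9] yaw,tilt,roll [ 0.0017  0.2577 -0.0031] F [ 0.4 -0.4 -2.9] open 0.0105
```

View pics/v3_wrist.png

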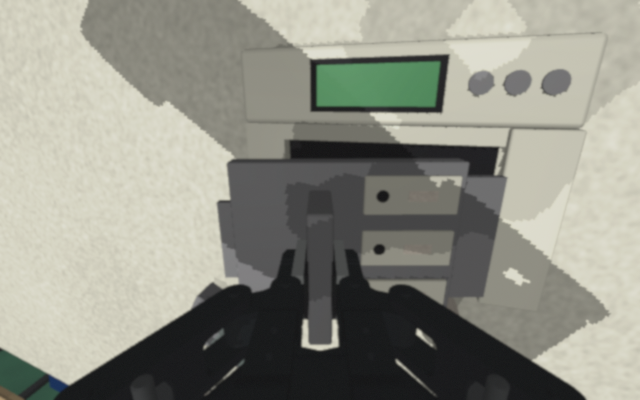

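View pics/v3s.png

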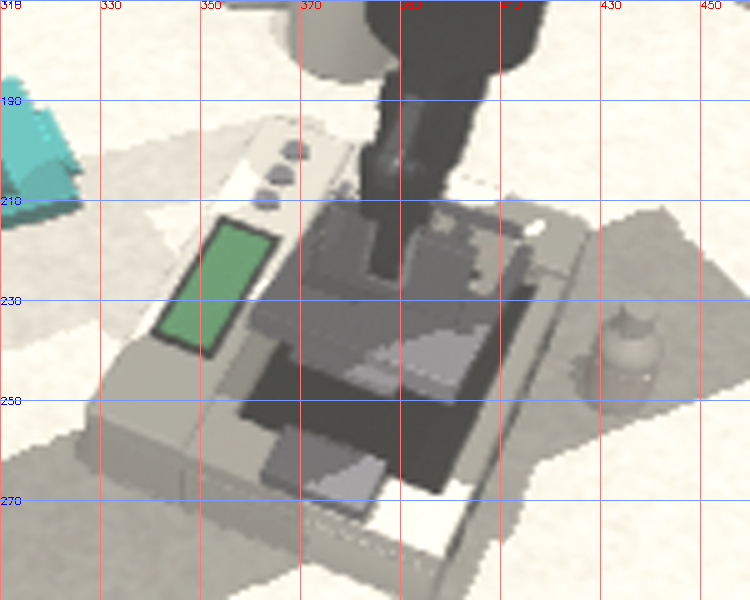

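View pics/v3c.png

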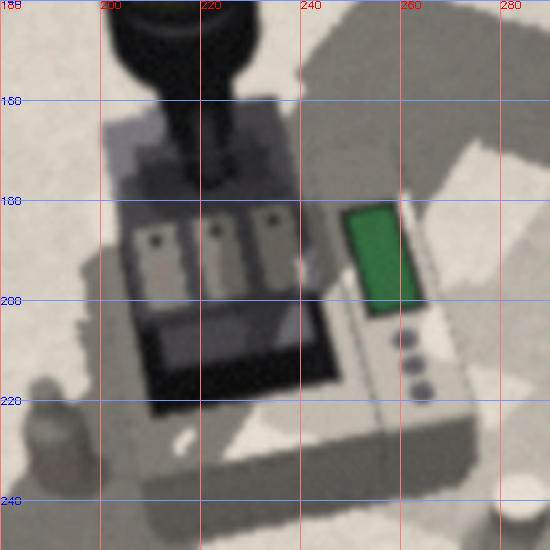

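Scene crop: the tongue's end runs (212,214) to (243,209), just short of the lip edge (210,223) to (248,216). Now comparing these with the model's predictions.

Run:
```python
from h import *
s=status.observe(); T=R.from_quat(s["orientation"]); Rc=T*toolR(0).inv(); o=s["position"]+T.apply(G)
Z=R.from_euler('z',RD[2])
for c in("scene","side","wrist"):
    m=eyes.camera_model(c); print(c)
    for q in((86,-40,5),(86,40,5),(-70,-50,12),(-70,50,12),(60,50,12)): print(' car',q,(proj(m,o+Rc.apply(np.array(q)/1e3))+.4).round(1))
    for q in((72,-53,52),(72,53,52),(-83,-53,34),(-83,53,34),(-83,53,46),(72,53,46),(112,118,50),(-115,118,50),(112,65,52)): print(' rd',q,(proj(m,Z.apply(np.array(q)/1e3)+[RD[0],RD[1],0])+.4).round(1))
crop(cv2.imread('pics/v3_wrist.png'),220,30,400,170,2,'pics/v3w.png',1.4)
```

```text
scene
 car (86, -40, 5) [[213.1 214.5]]
 car (86, 40, 5) [[242.7 208.7]]
 car (-70, -50, 12) [[199.7 165.5]]
 car (-70, 50, 12) [[235.3 159.3]]
 car (60, 50, 12) [[244.4 198.5]]
 rd (72, -53, 52) [[210.1 224.7]]
 rd (72, 53, 52) [[249. 217.]]
 rd (-83, -53, 34) [[203.7 189.6]]
 rd (-83, 53, 34) [[239.6 183. ]]
 rd (-83, 53, 46) [[239.2 180.1]]
 rd (72, 53, 46) [[249.1 218.4]]
 rd (112, 118, 50) [[275.4 223.5]]
 rd (-115, 118, 50) [[258.6 168.1]]
 rd (112, 65, 52) [[256.2 226.9]]
side
 car (86, -40, 5) [[415.6 215.5]]
 car (86, 40, 5) [[385.6 205. ]]
 car (-70, -50, 12) [[402.  247.5]]
 car (-70, 50, 12) [[360.4 231.9]]
 car (60, 50, 12) [[379.1 206. ]]
 rd (72, -53, 52) [[419.5 223. ]]
 rd (72, 53, 52) [[380.7 209.1]]
 rd (-83, -53, 34) [[397.8 272.2]]
 rd (-83, 53, 34) [[356.6 255.8]]
 rd (-83, 53, 46) [[356.9 252.8]]
 rd (72, 53, 46) [[380.4 210.7]]
 rd (112, 118, 50) [[363.6 192. ]]
 rd (-115, 118, 50) [[326.9 251.5]]
 rd (112, 65, 52) [[381.9 197.9]]
wrist
 car (86, -40, 5) [[480.8 297.1]]
 car (86, 40, 5) [[504.4 177.4]]
 car (-70, -50, 12) [[239.5 317.5]]
 car (-70, 50, 12) [[223.5 162.7]]
 car (60, 50, 12) [[467.1 162.4]]
 rd (72, -53, 52) [[479.1 289. ]]
 rd (72, 53, 52) [[507.1 147.1]]
 rd (-83, -53, 34) [[292.3 252.1]]
 rd (-83, 53, 34) [[288.5 137.1]]
 rd (-83, 53, 46) [[283.1 138.7]]
 rd (72, 53, 46) [[504.  145.8]]
 rd (112, 118, 50) [[612.2  29. ]]
 rd (-115, 118, 50) [[236.5  47.8]]
 rd (112, 65, 52) [[586.8 129.2]]
```

View pics/v3w.png

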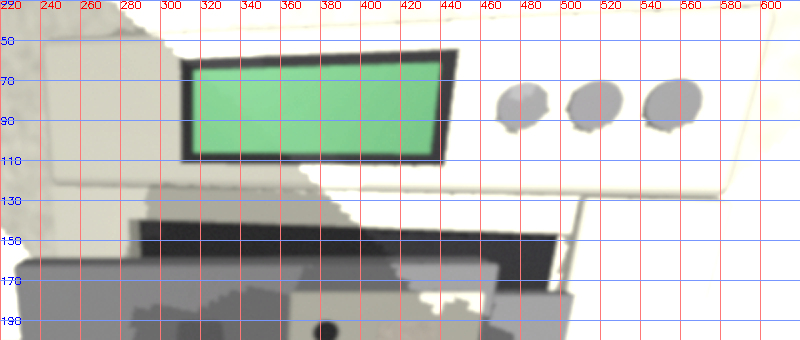

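The wrist, scene and side pictures agree to about 2 mm once the wrist camera's scale error of about 2.5% is allowed for. The carrier sits about 1–2 mm toward +y, so I'll correct that while descending in front of the lip.

```bash
sed -i 's/^RD=.*$/RD=[.5643,-.2211,.2875]; G=np.array([.0965,.020,.0015])/' h.py
python3 - <<'E'
from h import *
carrier_now()
p,Rt=toolpose((63,0,40),.21)
rows(p,Rt,4,grip=1)
E
```

```text
t 6.4 tip [64.2  1.3 76.6] toe [-96.4   1.1 118.9] yaw,tilt,roll [ 0.0017  0.2577 -0.0031] F [ 0.4 -0.4 -2.9] open 0.0105
[[0.0102, 0.0009, 0.0003],[0.0002, 0.0007, 0.0119],1],
[[0.0102, 0.0008, 0.0004],[0.0002, 0.0007, 0.0119],1],
[[0.0103, 0.0007, 0.0003],[0.0002, 0.0007, 0.0119],1],
[[0.0102, 0.0006, 0.0004],[0.0002, 0.0007, 0.0119],1],
end [ 0.54418281 -0.2255128   0.15648995] err [-1.93837103e-05  2.27739593e-05 -1.32141953e-05] rot err [1.92786992e-04 1.85772471e-04 6.70804948e-05]
```

Emit:
jog_arm:
  moves:
    - [[0.0102, 0.0009, 0.0003], [0, 0.0007, 0.012], 1]
    - [[0.0102, 0.0008, 0.0004], [0, 0.0007, 0.012], 1]
    - [[0.0102, 0.0007, 0.0003], [0, 0.0007, 0.012], 1]
    - [[0.0102, 0.0006, 0.0004], [0, 0.0007, 0.012], 1]
    - [[0, 0, 0], [0, 0, 0], 1]

```text
time_s: 7.02
position: [0.5427, -0.2246, 0.1542]
orientation: [0.361, 0.609, -0.48, 0.518]
ft_force: [-1.3, 0.6, -3.0]
opening: 0.0105
```

```bash
python3 look.py v4 wrist scene
python3 - <<'E'
from h import *
carrier_now()
crop(cv2.imread('pics/v4_scene.png'),190,150,80,90,7,'pics/v4c.png',1.8)
crop(cv2.imread('pics/v4_wrist.png'),200,60,400,240,2,'pics/v4w.png',1.4)
p,Rt=toolpose((63,0,35),.21); rows(p,Rt,2,grip=1)
E
```

```text
7.025 [ 0.54271227 -0.22463091  0.15419939] [-1.31532557  0.61794972 -3.00064381] 0.01052132389660424
t 7.125 tip [62.6  1.  39.1] toe [-99.7   0.7  73.8] yaw,tilt,roll [0.0014 0.2111 0.001 ] F [-0.3 -0.2 -3.3] open 0.0105
[[0.002, 0.0006, 0.0004],[0.0008, -0.0005, 0.0005],1],
[[0.002, 0.0006, 0.0003],[0.0008, -0.0005, 0.0005],1],
end [ 0.54419019 -0.22547041  0.15146205] err [-2.67639845e-05 -1.96157365e-05  1.46863277e-05] rot err [ 5.48487958e-05 -7.00457558e-06  6.68781895e-05]
```

View pics/v4c.png

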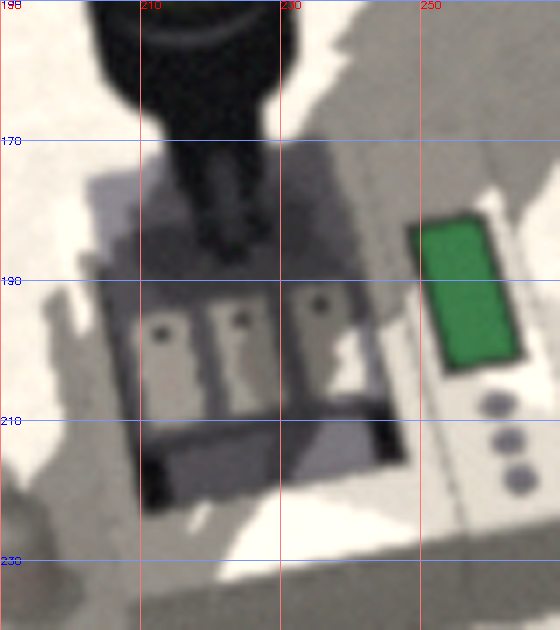

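View pics/v4w.png

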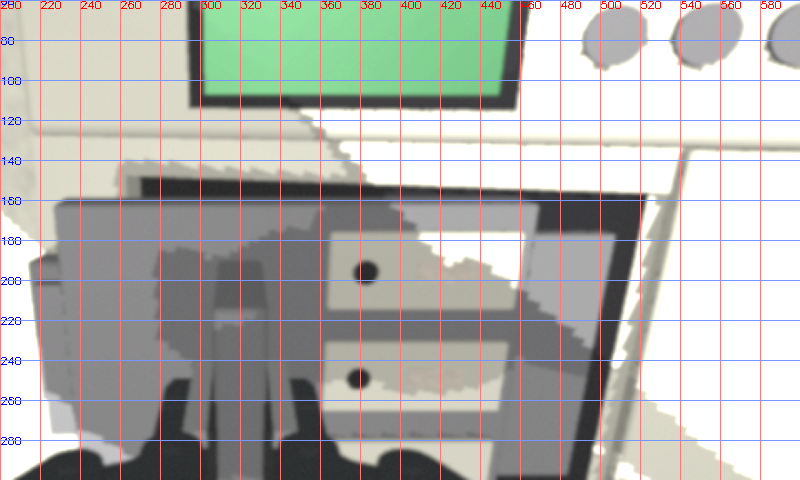

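Scene: the tongue lies in the bay between both side walls, with gaps of about 3.6 and 4.7 px (roughly even once the viewing angle is allowed for), just in front of the lip. Wrist: clear of the +y wall. Continuing down to the floor.

Emit:
jog_arm:
  moves:
    - [[0.0025, 0.0006, 0], [0, 0, 0], 1]
    - [[0.002, 0.0005, 0], [0, 0, 0], 1]
    - [[0, 0, 0], [0, 0, 0], 1]

```text
time_s: 7.5
position: [0.5438, -0.2247, 0.1509]
orientation: [0.361, 0.609, -0.48, 0.519]
ft_force: [0.4, 1.1, -3.1]
opening: 0.0108
```

```bash
python3 -c "
from h import *
carrier_now()"
```

```text
t 7.5 tip [62.7  1.2 34.4] toe [-99.6   0.8  69.2] yaw,tilt,roll [0.0017 0.2112 0.0011] F [ 0.4  1.1 -3.1] open 0.0108
```

Emit:
jog_arm:
  moves:
    - [[0.001, 0.0002, 0], [0, 0, 0], 1]
    - [[0, 0, 0], [0, 0, 0], 1]

```text
time_s: 7.75
position: [0.5439, -0.2248, 0.1502]
orientation: [0.361, 0.609, -0.48, 0.519]
ft_force: [-0.6, -0.6, -2.4]
opening: 0.0105
```

Emit:
jog_arm:
  moves:
    - [[0.001, 0.0002, 0], [0, 0, 0], 1]
    - [[0, 0, 0], [0, 0, 0], 1]

```text
time_s: 8.0
position: [0.5438, -0.225, 0.1497]
orientation: [0.361, 0.609, -0.48, 0.519]
ft_force: [-3.8, -0.0, 2.9]
opening: 0.0104
```

```bash
python3 -c "
from h import *
carrier_now()"
```

```text
t 8.0 tip [62.6  0.8 33.1] toe [-99.7   0.6  67.9] yaw,tilt,roll [0.0015 0.2113 0.0007] F [-3.8 -0.   2.9] open 0.0104
```

Emit:
jog_arm:
  moves:
    - [[-0.0015, 0.0048, 0], [0, 0, 0], 1]
    - [[-0.001, 0.0049, 0], [0, 0, 0], 1]
    - [[-0.001, 0.0049, 0], [0, 0, 0], 1]
    - [[0, 0, 0], [0, 0, 0], 1]

```text
time_s: 8.5
position: [0.559, -0.2205, 0.1496]
orientation: [0.361, 0.608, -0.48, 0.519]
ft_force: [-1.0, -0.6, 1.7]
opening: 0.011
```

```bash
python3 -c "
from h import *
carrier_now()"
```

```text
t 8.5 tip [78.7  0.8 33.2] toe [-83.7   0.5  67.7] yaw,tilt,roll [1.900e-03 2.094e-01 1.000e-04] F [-1.  -0.6  1.7] open 0.011
```

Emit:
jog_arm:
  moves:
    - [[-0.001, 0.0034, 0], [0, 0, 0], 1]
    - [[-0.0007, 0.0029, 0], [0, 0, 0], 1]
    - [[0, 0, 0], [0, 0, 0], 1]

```text
time_s: 8.88
position: [0.5648, -0.2185, 0.1497]
orientation: [0.361, 0.608, -0.48, 0.519]
ft_force: [-2.2, -1.0, 2.4]
opening: 0.0108
```

```bash
python3 look.py v5 scene side; python3 -c "
from h import *
carrier_now()
crop(cv2.imread('pics/v5_scene.png'),190,150,80,90,6,'pics/v5c.png',1.8)
crop(cv2.imread('pics/v5_side.png'),310,190,150,100,5,'pics/v5s.png',1.3)"
```

```text
8.875 [ 0.56476813 -0.21852589  0.14971516] [-2.1636108  -1.02492041  2.43565219] 0.01082524626609103
t 8.975 tip [84.6  1.1 33.2] toe [-77.7   0.8  67.8] yaw,tilt,roll [0.0016 0.2101 0.0008] F [-1.2 -1.1  1.7] open 0.0107
```

View pics/v5c.png

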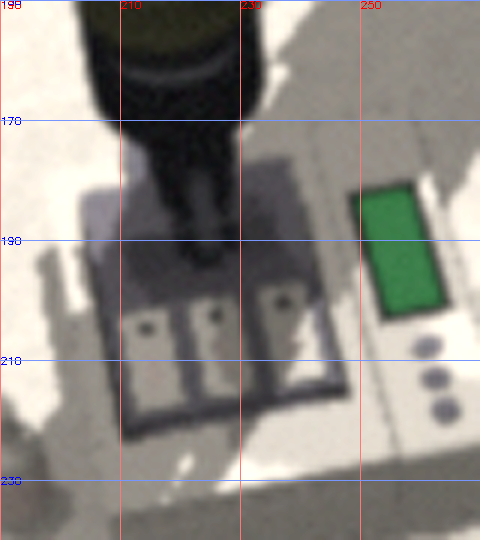

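View pics/v5s.png

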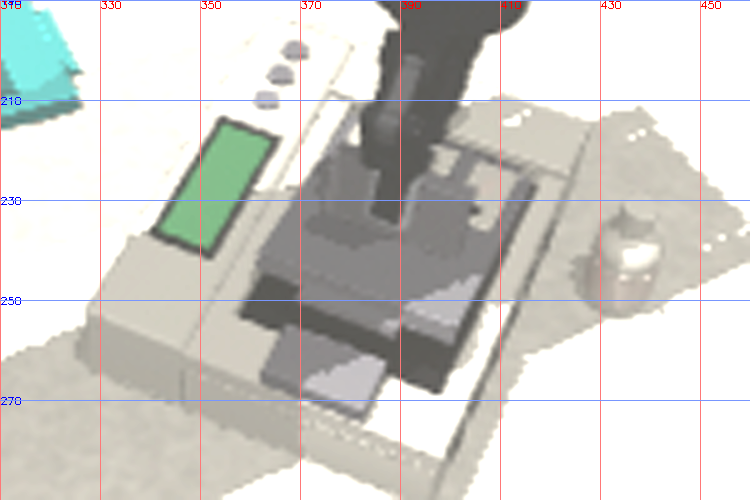

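Scene and side: the tongue has gone under the lip, the plate end is at the lip, and the front is still up over the catch. Next, swing down about the tongue tip.

Run:
```python
from h import *
s=status.observe(); p0=s["position"];R0=R.from_quat(s["orientation"])
for th,n in((.14,2),(.07,2),(0,3),(-.012,1)):
    p,Rt=toolpose((85.2,.9,33.2),th); rows(p,Rt,n,p0,R0,1); p0,R0=p,Rt
```

```text
[[0.0038, -0.003, -0.0],[0.0009, -0.0004, 0.0351],1],
[[0.0036, -0.0031, -0.0001],[0.0009, -0.0004, 0.0351],1],
end [ 0.55755465 -0.22055685  0.14357373] err [ 2.62900417e-05 -2.72007754e-05 -2.63130558e-05] rot err [-5.82970247e-05 -8.30356914e-05 -9.06471643e-05]
[[0.0038, -0.0032, -0.0],[0.0, -0.0, 0.035],1],
[[0.0037, -0.0034, -0.0],[0.0, -0.0, 0.035],1],
end [ 0.55041944 -0.22270165  0.13690785] err [-2.48560968e-05 -7.34975356e-06 -3.02395177e-05] rot err [1.66533454e-16 0.00000000e+00 0.00000000e+00]
[[0.0026, -0.0022, -0.0],[0.0, 0.0, 0.0233],1],
[[0.0024, -0.0022, 0.0],[0.0, 0.0, 0.0233],1],
[[0.0025, -0.0023, 0.0],[0.0, 0.0, 0.0233],1],
end [ 0.54363973 -0.22470636  0.12969767] err [3.34585236e-05 9.89342395e-06 2.32623463e-06] rot err [1.11022303e-16 1.11022303e-16 1.00000000e-04]
[[0.0013, -0.0012, -0.0],[-0.0, -0.0, 0.012],1],
end [ 0.54252244 -0.22503673  0.1284    ] err [4.76214556e-05 1.40812923e-05 2.10826112e-05] rot err [ 0.00000000e+00 -1.11022302e-16  5.55111512e-17]
```

Emit:
jog_arm:
  moves:
    - [[0.0038, -0.003, 0], [0, 0, 0.035], 1]
    - [[0.0037, -0.0031, 0], [0, 0, 0.035], 1]
    - [[0.0038, -0.0032, 0], [0, 0, 0.035], 1]
    - [[0, 0, 0], [0, 0, 0], 1]
  newtons: 100

```text
time_s: 9.48
position: [0.5536, -0.2218, 0.1402]
orientation: [0.393, 0.588, -0.452, 0.544]
ft_force: [2.8, 1.2, 0.1]
opening: 0.0101
```

```bash
python3 -c "
from h import *
carrier_now()"
```

```text
t 9.475 tip [85.   1.  33.3] toe [-80.1   0.9  50.5] yaw,tilt,roll [0.0007 0.1038 0.001 ] F [2.8 1.2 0.1] open 0.0101
```

Emit:
jog_arm:
  moves:
    - [[0.0037, -0.0033, 0], [0, 0, 0.035], 1]
    - [[0.0025, -0.0022, 0], [0, 0, 0.0233], 1]
    - [[0, 0, 0], [0, 0, 0], 1]

```text
time_s: 9.85
position: [0.5478, -0.2236, 0.1344]
orientation: [0.41, 0.577, -0.436, 0.556]
ft_force: [1.8, -1.0, 0.5]
opening: 0.01
```

```bash
python3 -c "
from h import *
carrier_now(); print(status.observe()['ft_torque'])"
```

```text
t 9.85 tip [84.9  0.9 33. ] toe [-80.9   0.8  40.7] yaw,tilt,roll [0.001  0.0464 0.0009] F [ 1.8 -1.   0.5] open 0.01
[ 0.1429669  -0.88010545  0.03970889]
```

Emit:
jog_arm:
  moves:
    - [[0.0025, -0.0022, 0], [0, 0, 0.0233], 1]
    - [[0.0025, -0.0022, 0], [0, 0, 0.0233], 1]
    - [[0.0005, -0.0004, 0], [0, 0, 0.004], 1]
    - [[0, 0, 0], [0, 0, 0], 1]

```text
time_s: 10.35
position: [0.5436, -0.2249, 0.1302]
orientation: [0.424, 0.566, -0.421, 0.568]
ft_force: [2.5, 1.8, 6.1]
opening: 0.0103
```

```bash
python3 -c "
from h import *
carrier_now(); print(status.observe()['ft_torque'])"
```

```text
t 10.35 tip [85.5  0.9 34.2] toe [-80.5   0.7  33.4] yaw,tilt,roll [ 0.0016 -0.0048  0.0009] F [2.5 1.8 6.1] open 0.0103
[ 0.29807015 -0.25846314 -0.03700808]
```

Emit:
jog_arm:
  moves:
    - [[0.001, 0, 0], [0, 0, 0], 1]
    - [[0.001, 0, 0], [0, 0, 0], 1]
    - [[0, 0, 0], [0, 0, 0], 1]

```text
time_s: 10.72
position: [0.5437, -0.225, 0.1302]
orientation: [0.424, 0.566, -0.421, 0.567]
ft_force: [-2.9, 5.3, 17.8]
opening: 0.0102
```

```bash
python3 look.py v6 scene side wrist; python3 -c "
from h import *
carrier_now(); print(status.observe()['ft_torque'])
crop(cv2.imread('pics/v6_scene.png'),190,150,80,90,6,'pics/v6c.png',1.8)
crop(cv2.imread('pics/v6_side.png'),330,220,80,70,8,'pics/v6s.png',1.3)"
```

```text
10.725 [ 0.54370524 -0.22496935  0.13020261] [-2.93138729  5.28929538 17.80857466] 0.010249862531815927
t 10.875 tip [85.5  1.  34.1] toe [-80.5   0.6  33.5] yaw,tilt,roll [ 0.002  -0.0037  0.0014] F [-2.8  4.5 16.9] open 0.0102
[ 0.6149749   0.72943495 -0.01717163]
```

View pics/v6s.png

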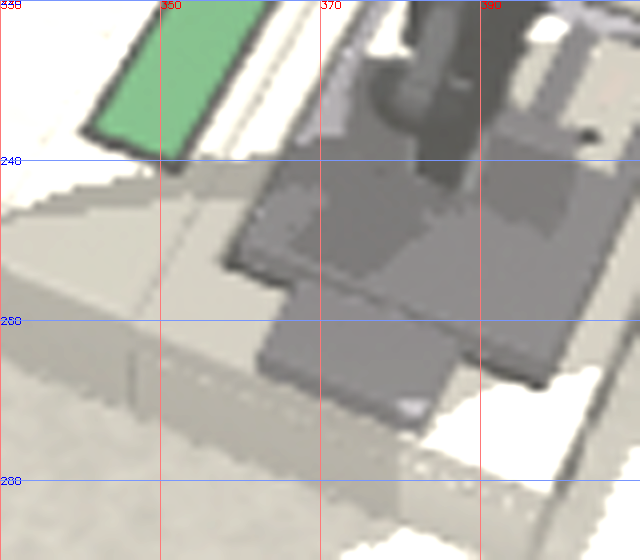

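View pics/v6_wrist.png

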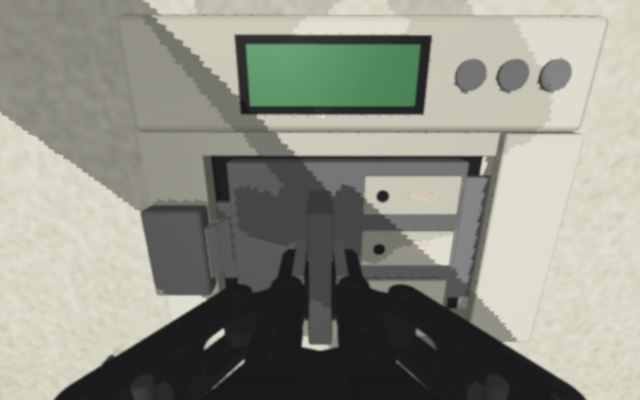

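Pressing: the force rose to +17 N with no further travel, so it's on the floor and level. The wrist view shows the catch nose over the toe at about (218,245). Now the tug.

Emit:
jog_arm:
  moves:
    - [[-0.0015, 0, 0], [0, 0, 0], 1]
    - [[-0.0015, 0, 0], [0, 0, 0], 1]
    - [[-0.001, 0, 0], [0, 0, 0], 1]
    - [[0, 0, 0], [0, 0, 0], 1]

```text
time_s: 11.38
position: [0.5423, -0.2249, 0.1302]
orientation: [0.424, 0.567, -0.422, 0.566]
ft_force: [-0.3, -0.2, 0.2]
opening: 0.01
```

```bash
python3 -c "
from h import *
carrier_now(); print(status.observe()['ft_torque'])"
```

```text
t 11.375 tip [83.9  1.6 33.8] toe [-82.1   1.3  33.7] yaw,tilt,roll [ 0.0016 -0.0009  0.0025] F [-0.3 -0.2  0.2] open 0.01
[-0.18373681 -0.10255643  0.0838191 ]
```

Emit:
jog_arm:
  moves:
    - [[-0.001, 0, 0], [0, 0, 0], 1]
    - [[-0.001, 0, 0], [0, 0, 0], 1]
    - [[0, 0, 0], [0, 0, 0], 1]

```text
time_s: 11.75
position: [0.5421, -0.2245, 0.1318]
orientation: [0.424, 0.568, -0.422, 0.566]
ft_force: [-1.4, -1.3, -5.9]
opening: 0.0102
```

Emit:
jog_arm:
  moves:
    - [[-0.001, 0, 0], [0, 0, 0], 1]
    - [[0, 0, 0], [0, 0, 0], 1]

```text
time_s: 12.0
position: [0.5419, -0.2245, 0.1323]
orientation: [0.424, 0.568, -0.422, 0.566]
ft_force: [-1.8, -1.7, -13.7]
opening: 0.01
```

```bash
python3 -c "
from h import *
carrier_now(); print(status.observe()['ft_torque'])"
```

```text
t 12.0 tip [83.6  2.1 35.8] toe [-82.4   1.8  35.7] yaw,tilt,roll [ 0.0015 -0.0003  0.0034] F [ -1.8  -1.7 -13.7] open 0.01
[-0.15203338 -0.09947163  0.00725301]
```

Emit:
jog_arm:
  moves:
    - [[-0.0005, 0, 0], [0, 0, 0], 1]
    - [[0, 0, 0], [0, 0, 0], 1]
    - [[0, 0, 0], [0, 0, 0], 1]
    - [[0, 0, 0], [0, 0, 0], 1]

```text
time_s: 12.5
position: [0.5417, -0.2245, 0.1328]
orientation: [0.423, 0.568, -0.422, 0.566]
ft_force: [-4.2, -3.9, -23.3]
opening: 0.0102
```

```bash
python3 look.py v7 side wrist; python3 -c "
from h import *
carrier_now()
crop(cv2.imread('pics/v7_side.png'),330,220,80,70,8,'pics/v7s.png',1.3)
crop(cv2.imread('pics/v7_wrist.png'),130,120,390,200,2,'pics/v7w.png',1.6)"
```

```text
12.5 [ 0.54174214 -0.22451671  0.13275458] [ -4.19890992  -3.88887603 -23.25522804] 0.010204372539073175
t 12.6 tip [83.4  2.1 36.2] toe [-82.6   1.9  36.3] yaw,tilt,roll [0.0016 0.0003 0.0037] F [ -5.   -3.4 -23.8] open 0.0103
```

View pics/v7w.png

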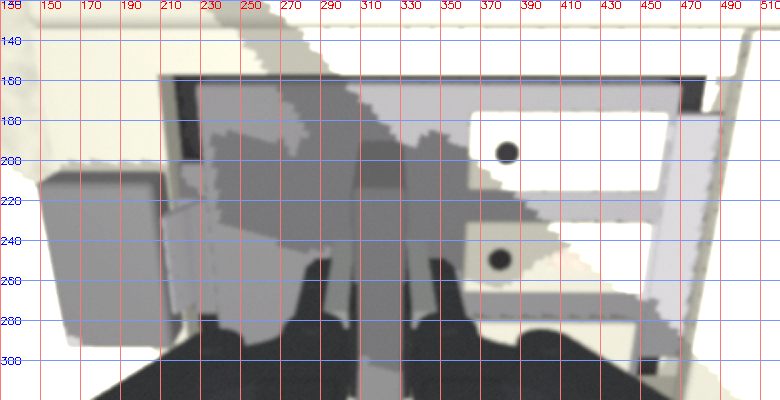

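The catch held: about 20 N net upward, steady for half a second, with only the roughly 2 mm of play taken up. The nose overlies the toe at about (215,255). I'll press back down to home and let go.

Emit:
jog_arm:
  moves:
    - [[0.002, 0, 0], [0, 0, 0], 1]
    - [[0.002, 0, 0], [0, 0, 0], 1]
    - [[0.0015, 0, 0], [0, 0, 0], 1]
    - [[0, 0, 0], [0, 0, 0], 1]

```text
time_s: 13.1
position: [0.5453, -0.2257, 0.1321]
orientation: [0.424, 0.565, -0.421, 0.569]
ft_force: [-0.1, 0.1, -3.1]
opening: 0.0103
```

```bash
python3 -c "
from h import *
carrier_now()"
```

```text
t 13.1 tip [87.2 -0.5 36.4] toe [-78.8  -0.8  35.2] yaw,tilt,roll [ 0.0018 -0.0075 -0.0025] F [-0.1  0.1 -3.1] open 0.0103
```

Emit:
jog_arm:
  moves:
    - [[0.0015, 0, 0], [0, 0, 0], 1]
    - [[0.001, 0, 0], [0, 0, 0], 1]
    - [[0, 0, 0], [0, 0, 0], 1]

```text
time_s: 13.48
position: [0.5453, -0.2257, 0.1302]
orientation: [0.424, 0.565, -0.421, 0.569]
ft_force: [-0.2, 1.8, 6.7]
opening: 0.01
```

```bash
python3 look.py v8 side wrist; python3 -c "
from h import *
carrier_now()
crop(cv2.imread('pics/v8_side.png'),330,220,80,70,8,'pics/v8s.png',1.3)
crop(cv2.imread('pics/v8_wrist.png'),130,120,390,200,2,'pics/v8w.png',1.6)"
```

```text
13.475 [ 0.54526058 -0.22571547  0.13024418] [-0.23430046  1.81655663  6.68308357] 0.010041934039246298
t 13.575 tip [87.1 -0.5 34.4] toe [-78.9  -0.8  33.3] yaw,tilt,roll [ 0.0018 -0.0069 -0.0022] F [-0.7  0.7  6.8] open 0.0105
```

View pics/v8w.png

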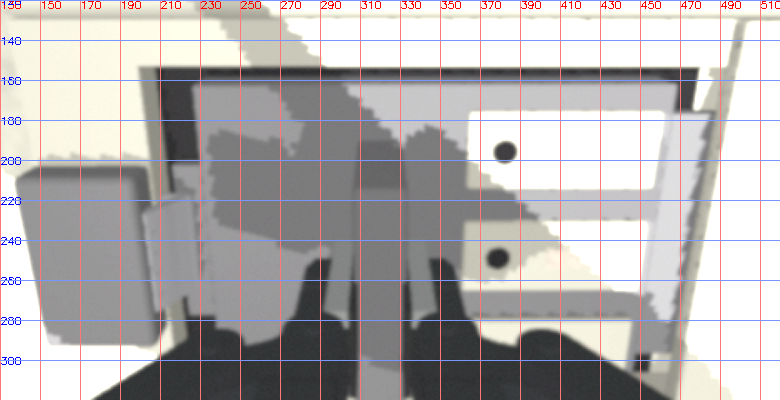

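View pics/v8s.png

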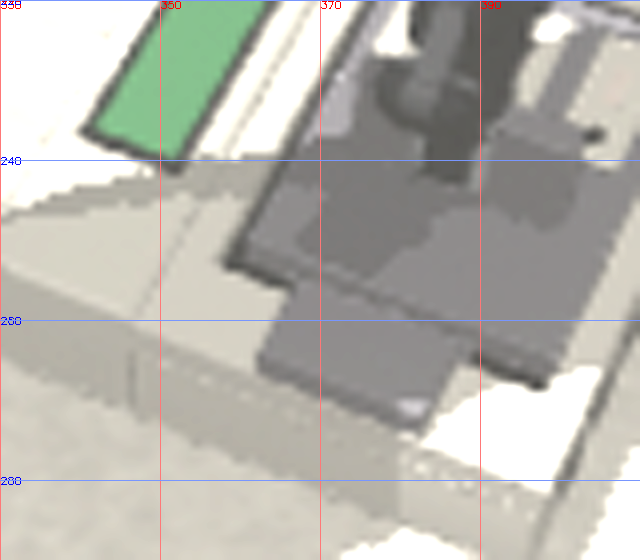

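Press firmly again, then a second shorter tug to make sure, since the carrier shifted within its play.

Emit:
jog_arm:
  moves:
    - [[0.001, 0, 0], [0, 0, 0], 1]
    - [[0.001, 0, 0], [0, 0, 0], 1]
    - [[0, 0, 0], [0, 0, 0], 1]

```text
time_s: 13.95
position: [0.5453, -0.2258, 0.1302]
orientation: [0.424, 0.565, -0.421, 0.569]
ft_force: [-6.5, 4.1, 17.7]
opening: 0.0098
```

Emit:
jog_arm:
  moves:
    - [[-0.0015, 0, 0], [0, 0, 0], 1]
    - [[-0.0015, 0, 0], [0, 0, 0], 1]
    - [[-0.0015, 0, 0], [0, 0, 0], 1]
    - [[-0.0015, 0, 0], [0, 0, 0], 1]
    - [[0, 0, 0], [0, 0, 0], 1]

```text
time_s: 14.58
position: [0.5427, -0.2248, 0.1302]
orientation: [0.424, 0.567, -0.422, 0.567]
ft_force: [0.1, -0.5, 0.4]
opening: 0.0101
```

```bash
python3 -c "
from h import *
carrier_now()"
```

```text
t 14.575 tip [84.5  1.4 33.9] toe [-81.5   1.2  33.6] yaw,tilt,roll [ 0.0017 -0.0019  0.002 ] F [ 0.1 -0.5  0.4] open 0.0101
```

Emit:
jog_arm:
  moves:
    - [[-0.001, 0, 0], [0, 0, 0], 1]
    - [[-0.001, 0, 0], [0, 0, 0], 1]
    - [[-0.001, 0, 0], [0, 0, 0], 1]
    - [[0, 0, 0], [0, 0, 0], 1]
    - [[0, 0, 0], [0, 0, 0], 1]

```text
time_s: 15.2
position: [0.5422, -0.2246, 0.1322]
orientation: [0.424, 0.567, -0.422, 0.566]
ft_force: [-0.1, -0.8, -12.3]
opening: 0.0101
```

```bash
python3 -c "
from h import *
carrier_now()"
```

```text
t 15.2 tip [84.   1.9 35.8] toe [-82.    1.6  35.7] yaw,tilt,roll [ 0.0015 -0.001   0.003 ] F [ -0.1  -0.8 -12.3] open 0.0101
```

Second tug held too (-12.3 N at the same 2 mm of lift). Back down, then release.

Emit:
jog_arm:
  moves:
    - [[0.0015, 0, 0], [0, 0, 0], 1]
    - [[0.0015, 0, 0], [0, 0, 0], 1]
    - [[0.0015, 0, 0], [0, 0, 0], 1]
    - [[0.0015, 0, 0], [0, 0, 0], 1]
    - [[0, 0, 0], [0, 0, 0], 1]

```text
time_s: 15.82
position: [0.5443, -0.2254, 0.1303]
orientation: [0.424, 0.566, -0.421, 0.568]
ft_force: [-1.2, 1.8, 5.2]
opening: 0.0103
```

```bash
python3 -c "
from h import *
carrier_now()"
```

```text
t 15.825 tip [86.1  0.2 34.3] toe [-79.9  -0.1  33.5] yaw,tilt,roll [ 0.0018 -0.0048 -0.0004] F [-1.2  1.8  5.2] open 0.0103
```

On the floor, near x=0 of its play and lightly pressed. Opening.

Emit:
jog_arm:
  moves:
    - [[0, 0, 0], [0, 0, 0], 0.6]
    - [[0, 0, 0], [0, 0, 0], 0.5]
    - [[0, 0, 0], [0, 0, 0], 0.4]
    - [[0, 0, 0], [0, 0, 0], 0.4]
    - [[0, 0, 0], [0, 0, 0], 0.4]

```text
time_s: 16.45
position: [0.5432, -0.2249, 0.1276]
orientation: [0.424, 0.567, -0.422, 0.567]
ft_force: [0.3, 0.5, 0.4]
opening: 0.0511
```

Emit:
jog_arm:
  moves:
    - [[-0.01, 0, 0], [0, 0, 0], 0.4]
    - [[-0.025, 0, 0], [0, 0, 0], 0.4]
    - [[-0.04, 0, 0], [0, 0, 0], 0.4]
    - [[-0.04, 0, 0], [0, 0, 0], 0.4]
    - [[0, 0, 0], [0, 0, 0], 0.4]

```text
time_s: 17.08
position: [0.5449, -0.2262, 0.2485]
orientation: [0.424, 0.563, -0.421, 0.57]
ft_force: [0.6, 1.1, 0.0]
opening: 0.0514
```

```bash
python3 look.py v9 side wrist scene; python3 -c "
from h import *
s=cv2.imread('pics/v9_side.png');w=cv2.imread('pics/v9_wrist.png')
crop(s,320,185,125,110,6,'pics/v9s.png',1.2)
crop(w,160,90,330,200,2,'pics/v9w.png',1.6)"
```

```text
17.075 [ 0.54488047 -0.22618706  0.24852209] [0.61492689 1.11692625 0.01386959] 0.05143318221467822
```

View pics/v9_wrist.png

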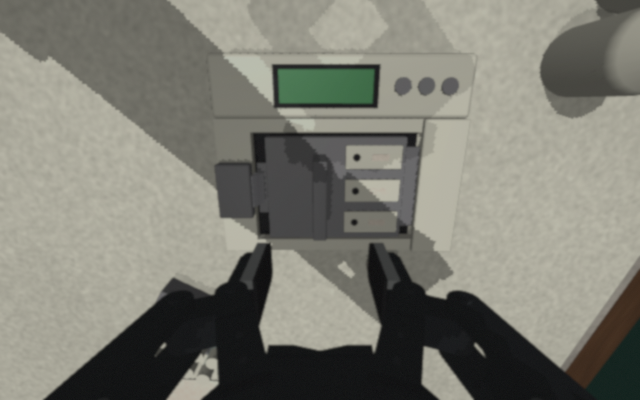

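View pics/v9s.png

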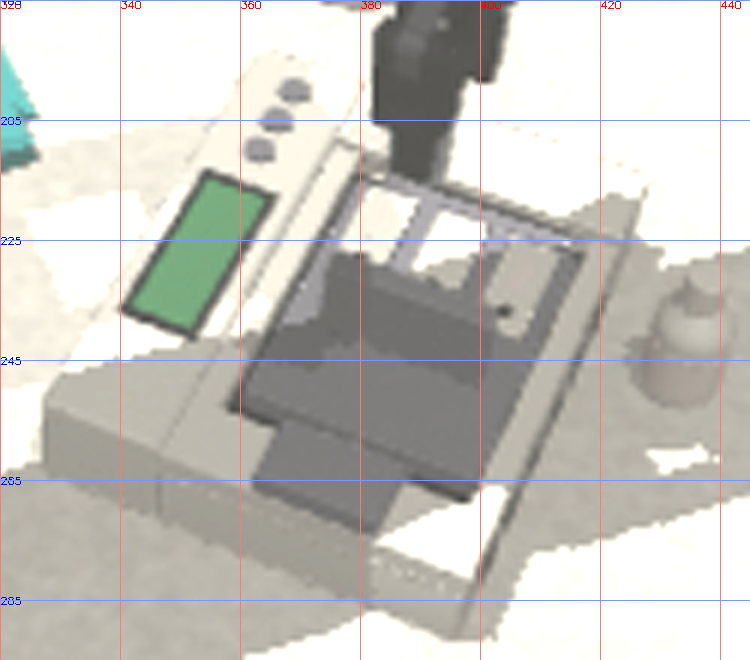

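View pics/v9_scene.png

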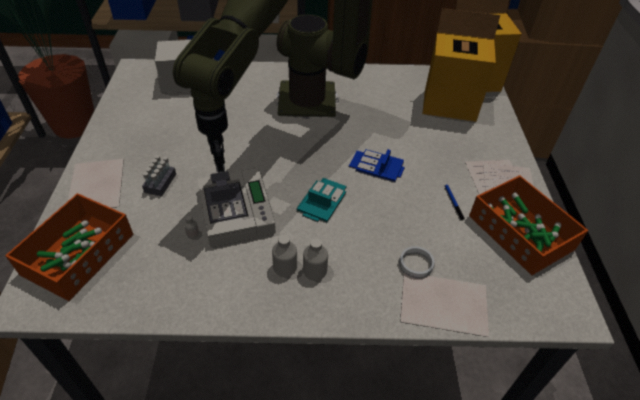

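```bash
python3 -c "
from h import *
crop(cv2.imread('pics/v9_wrist.png'),205,120,230,130,3,'pics/v9z.png',1.8)"
```

```text
(no output)
```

View pics/v9z.png

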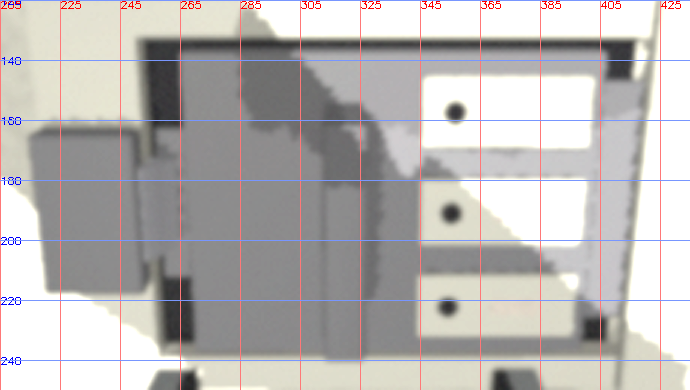

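The crop shows the carrier square and flat in the bay. The catch nose at about (258,192) covers the toe and the tongue is under the lip at about x=412. The gripper is clear.

```bash
python3 -c "
from plant import job
print(job.hand_in())"
```

```text
the job is handed in; nothing more can be done
None
```

I loaded the grey carrier into the reader's bay, tugged it to check the catch, and handed the job in at about 17 s with the gripper open and clear.

**What I did:** I hooked the tongue under the lip with the front held up about 12°, then swung the front down. I pressed until the carrier stopped on the floor, at about 18 N with no further travel.

**Tug check:** The first tug reached about 23 N on the wrist reading. While I set the carrier down again it shifted a few millimetres within its play. I pressed again and gave a second tug of about 12 N. Both tugs held, with only about 2 mm of lift, close to the catch's stated 1.5 mm of clearance.

**Last checks:**
- **Carrier:** The wrist and side pictures show it flat and square in the bay, with the catch nose over the toe and the tongue under the lip.
- **Other things on the table:** The scene picture shows nothing else moved.

**What disagreed:**
- **Wrist camera:** It measured about 2.5% off in scale, so the pose estimates differed by 1 to 3 mm. I settled these with the other cameras and by feeling for the floor.
- **Click:** I had no direct signal of the catch clicking. I judged it from the tugs and the pictures.

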